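# Fetch the toad from the back of the drying tray

### The arm

A 6-joint arm with a two-finger parallel gripper is mounted at the origin on the work surface. World frame = base frame: x ahead of the robot, y to its left, z up, the work surface at z = 0. Lengths are in m, angles in rad, forces in N, time in s.
With the tool pointing down it reaches from about 0.35 to 0.85 m from the base axis. Payload 8.1 kg.
Tool frame: the origin (TCP) lies on the centre line of the jaws, within the pads' length; the fingertips stand 17 mm ahead of it and the grasp point (between the pads) lies 2 mm behind it; z points along the fingers, y is the line along which they close (so a half turn about z gives the same grasp; the last joint's range is limited). The gripper opens to 93 mm and grips with 3 to 60 N. Pads are 15 mm wide; open, the fingers measure 128 mm over their backs; the gripper's body (75 mm by 188 mm) begins 65 mm behind the grasp point.
Start: joints at [-1.411, 0.13, 1.488, -0, 1.523, -0.085], TCP at [0.145, -0.582, 0.197] pointing down, gripper open.
Joint ranges: [-2.96, 2.96], [-0.89, 2.26], [0.02, 2.5], [-1.34, 4.48], [0, 2.73], [-2.66, 2.66]. Speed limits (rad/s): [2.39, 2.39, 2.79, 3.14, 3.14, 3.14].

### API

Orientations are given as a rotation vector (axis times angle).
In Python, from plant import status, eyes, robot gives the robot as it stands. The module is installed in compiled form; this text tells all that it offers.
- The arm moves only by the tool servo_tool, never from a script. Its argument "plan" is text: rows parted by semicolons, each of 4 numbers parted by spaces: the shift along the tool's x, y, z in m, then the turn about the tool's z in degrees. A call has 1 to 12 rows; each row is the pose to reach, as a shift and turn from the pose commanded when the call began, along the tool's axes at that moment; what a row does not reach only later rows make up. A row lasts 1/12 s, in which the tool goes at most 41.7 mm and 7.16 degrees, less where a joint would pass 70% of its speed; a pose out of reach is approached as far as the arm can. A call with a gripper value outside its range is refused whole. "grip" is the closure, from -1 (fully open) to 1 (shut), set as the call begins (left out, the last holds). The fingers move at their own pace and stop on an object; "grip_force" is the grip in N (left out, the last holds). Time passes only in rows, so rows that repeat a pose let the fingers close. It gives the time, the measured TCP pose, the force, the opening and the grip force at its end, in the units of the state.
- status.read_state(): the state, without advancing time (a new reading comes with each control period).
- eyes.read_camera(name): name is "side" or "top"; returns a dict with "image" (420x560x3 uint8, blue, green, red), "fovy" (degrees; the focal length in pixels is half the picture's height over the tangent of half this angle, whatever the lens; pixels are square), "cx", "cy" (the principal point, pixels), "world_from_camera" (4x4, takes a point from camera to world coordinates). Camera axes: x right, y down, z forward; pixel columns grow to the right and rows downward; lengths in m; the calibration is good to about 2 mm. A picture is of the moment at which its call begins. There is no depth.
- robot.close_job(): hands the job in; it is judged then, once.
The state is a dict: "t": time; "q": joint angles; "dq": joint speeds; "joint_torque": joint torques, N m; "tool_pos": TCP position; "orientation": TCP orientation; "force": force on the tool from outside, world axes, zero at the start; "wrist_torque": the same for the moment, N m; "opening": finger opening in m; "gripper_force": force on a finger pad.
Only numpy, scipy, OpenCV 4.12 (cv2) and the standard library are available. Lean on these libraries where they do the work, as an engineer would, in place of code of your own. Each camera call takes 0.05 s, during which the arm holds its last target. There are 200 camera calls.

### The job

The squat clay toad at the back of the drying tray is next to be painted: first stand the three tall figures that hem it in on the empty plywood ware board, then stand the toad in the middle of the banding wheel, and then put each tall figure back on the tray at the very place where it stood at the start. Set the unfired figures down upright rather than dropping them, let none of them fall over, and leave the two little chicks on the tray where they are.

Things in the scene. Friction and masses are not known exactly. Their poses are not given: they have to be found in the camera images.
- toad: Squat raw clay toad with bulging eyes: 54 mm long (local x, face to -x), 46 mm wide (local y, upright sides to 30 mm), 40 mm high, 110 g. Origin: centre of the underside. At the back of the tray, some 10 to 15 mm from the tall figures in front and on both sides, which leave no room for a gripper until they are gone. Pinch it across y, pads 22 mm above its underside.
- dog: Tall sitting clay dog, 124 mm high: blocky head with two pointed ears on top and a round muzzle that reaches 38 mm out to -x. Raw clay, round foot 46 mm across. Origin: centre of the underside; face to local -x. Pinch the head across local y, pads 93 mm above the foot. 170 g. Head 36 mm wide, between 72 and 110 mm above the foot.
- rooster: Tall clay cockerel, 132 mm high: narrow head with beak to -x and a thin lengthwise comb on top, fan tail that reaches 38 mm out to +x at mid height. Raw clay, round foot 46 mm across. Origin: centre of the underside; face to local -x. Pinch the head across local y, pads 93 mm above the foot. 170 g. Neck and head 32 mm wide, between 70 and 112 mm above the foot.
- monkey: Tall clay monkey, 116 mm high: rounded head under a round peaked cap, holding a ball-shaped peach to its chest at -x. Raw clay, round foot 46 mm across. Origin: centre of the underside; face to local -x. Pinch the head across local y, pads 93 mm above the foot. 170 g. Head 40 mm wide, between 68 and 102 mm above the foot.
- chick_a: Little clay chick, 28 mm high, 25 mm wide, standing in a front corner of the tray. Not to be moved. Origin: centre of the underside.
- chick_b: Little clay chick, 28 mm high, 25 mm wide, standing in the other front corner of the tray. Not to be moved. Origin: centre of the underside.
- tray: Wooden drying tray, fixed, 170 (local x) by 210 mm (local y); floor 12 mm above the table, rim 8 mm wide, 6 mm above the floor. Origin: centre of the underside; front is local -x. Pale rings mark places at local (40, 0) mm for the toad and (29, 62), (29, -62), (-22, 0) mm for the tall figures; which figure has which ring varies, and each stands within 5 mm of its ring's centre.
- board: Empty plywood ware board, fixed, flat, 150 mm (local x) by 230 mm (local y), its top 15 mm above the table. Origin: centre of the underside. The three tall figures fit on it together, e.g. at local (35, 75), (35, -75) and (-35, 0) mm.
- wheel: Banding wheel (a potter's small turntable): dark iron foot and a round aluminium disc 160 mm across with fine turned circles, fixed foot, disc free to turn stiffly. Origin: centre of the underside, on the axis; the disc's flat top is 60 mm above it.
Mind the look-alikes: they are no part of the job. What is shaped like the dog but turquoise or yellow is not meant.

How it is judged:
On the way, in this order (a step that is already met when the one before it is completed fails the run):
1. the dog, the rooster and the monkey all stand on the ware board (x of dog in the frame of board between -0.065 and 0.065 m and y of dog in the frame of board between -0.105 and 0.105 m and z of dog in the frame of board between 0.01 and 0.02 m and angle between each of dog, rooster, monkey's own z axis and vertical below 0.12 rad and x of rooster in the frame of board between -0.065 and 0.065 m and y of rooster in the frame of board between -0.105 and 0.105 m and z of rooster in the frame of board between 0.01 and 0.02 m and x of monkey in the frame of board between -0.065 and 0.065 m and y of monkey in the frame of board between -0.105 and 0.105 m and z of monkey in the frame of board between 0.01 and 0.02 m), for 0.2 s.
2. the toad stands released in the middle of the banding wheel while the three tall figures still stand on the ware board (all of step 1 and horizontal distance between toad and wheel below 0.015 m and z of toad in the frame of wheel between 0.055 and 0.065 m and angle between toad's own z axis and vertical below 0.12 rad and contact force between the fingers and toad below 0.05 N), for 0.2 s.
3. each tall figure stands again where it stood at the start (distance of each of dog, rooster, monkey from where it was at the start of the episode below 0.015 m and angle between each of dog, rooster, monkey's own z axis and vertical below 0.12 rad and linear speed of each of dog, rooster, monkey below 0.02 m/s and angular speed of each of dog, rooster, monkey below 0.2 rad/s), for 0.2 s.
At the end, for the whole second after the job is handed in: the toad stands upright on the banding wheel within 15 mm of its axis; dog, rooster and monkey each stand upright on the tray within 15 mm of where they stood at the start; all are released and at rest (all of step 3 and horizontal distance between toad and wheel below 0.015 m and z of toad in the frame of wheel between 0.055 and 0.065 m and angle between toad's own z axis and vertical below 0.12 rad and linear speed of toad below 0.02 m/s and angular speed of toad below 0.2 rad/s); the robot touches nothing.
It fails at once if a little chick was pushed more than 15 mm or knocked over (distance of any of chick_a, chick_b from where it was at the start of the episode above 0.015 m or angle between any of chick_a, chick_b's own z axis and vertical above 0.5 rad).
It fails at once if one of the clay figures was tipped over (leaning more than 35 degrees) (angle between any of dog, rooster, monkey, toad's own z axis and vertical above 0.61 rad).
It fails at once if one of the clay figures was dropped (fell untouched faster than 0.6 m/s, a fall of some 18 mm) ((linear speed of dog above 0.6 m/s and contact force between the fingers and dog below 0.05 N) or (linear speed of rooster above 0.6 m/s and contact force between the fingers and rooster below 0.05 N) or (linear speed of monkey above 0.6 m/s and contact force between the fingers and monkey below 0.05 N) or (linear speed of toad above 0.6 m/s and contact force between the fingers and toad below 0.05 N)).
It also fails if it takes over 144 s, if anything falls off the work surface, if the arm or the gripper's body presses on something with over 40 N, if the wrist force passes 120 N, or if a joint passes its speed limit or range.

## Working session

There is one attempt and no reset: what is moved stays moved. The work goes in short steps, Python scripts to look and compute and a tool call to move; the robot and the scene stay as the last step left them, time stands still between calls to the robot, and variables do not carry over. Pictures are saved under pics/ and viewed, at most 14 in all, crops included, and the job is handed in when it is done.

Besides the shell and the picture viewer there is one more tool, called after "Request:" as name(argument=value, ...) on one line, values as JSON. servo_tool: Moves the arm, as the interface text tells. Its arguments: {"type":"object","properties":{"plan":{"type":"string"},"grip":{"type":"number"},"grip_force":{"type":"number"}},"required":["plan"]}

```bash
mkdir -p pics; cat > h.py <<'E'
import numpy as np, cv2
from plant import status, eyes, robot
def snap(n, f):
    c=eyes.read_camera(n); cv2.imwrite(f'pics/{f}.png',c['image']); np.savez(f'{f}.npz',**c); return c
def cal(f):
    c=np.load(f'{f}.npz'); im=c['image']; F=im.shape[0]/2/np.tan(np.radians(float(c['fovy']))/2)
    return F,float(c['cx']),float(c['cy']),c['world_from_camera']
def pix2w(f,u,v,z):
    F,cx,cy,T=cal(f); d=T[:3,:3]@np.array([(u-cx)/F,(v-cy)/F,1]); o=T[:3,3]
    return o+d*(z-o[2])/d[2]
def w2pix(f,p):
    F,cx,cy,T=cal(f); q=np.linalg.inv(T)@np.append(p,1); return np.array([cx+F*q[0]/q[2],cy+F*q[1]/q[2]])
def crop(f,u0,v0,u1,v1,k,out):
    im=cv2.imread(f'pics/{f}.png')[v0:v1,u0:u1]; cv2.imwrite(f'pics/{out}.png',cv2.resize(im,None,fx=k,fy=k,interpolation=cv2.INTER_CUBIC))
E
python3 - <<'E'
from h import *
for n in('top','side'):
    c=snap(n,n+'0'); print(c['fovy'],c['cx'],c['cy'],np.round(c['world_from_camera'],3).tolist())
s=status.read_state(); print(s)
E
```

```text
54.13323935806737 275.021603258385 209.07938129118176 [[0.018, -0.986, 0.166, 0.318], [-1.0, -0.017, 0.008, -0.068], [-0.005, -0.166, -0.986, 0.94], [0.0, 0.0, 0.0, 1.0]]
48.24059048485693 278.1630572744102 215.42602467485565 [[-0.99, -0.104, 0.091, 0.362], [-0.138, 0.723, -0.677, 0.693], [0.005, -0.683, -0.73, 0.885], [0.0, 0.0, 0.0, 1.0]]
{'t': 0.1, 'q': array([-1.41137284e+00,  1.31097875e-01,  1.48914805e+00,  2.00328023e-06,
        1.52298002e+00, -8.54387318e-02]), 'dq': array([ 0.00053867, -0.00127639, -0.00159215, -0.00115462,  0.00059441,
       -0.00137327]), 'joint_torque': array([-3.43321062e-04, -5.61344147e+01, -4.93092227e+01,  7.68477051e-02,
        2.92020023e-02, -4.92926779e-05]), 'tool_pos': array([ 0.14536858, -0.58157432,  0.19599732]), 'orientation': array([-3.11645679e+00, -3.83469011e-01,  9.16958091e-05]), 'force': array([-0.47135706, -0.23109482,  0.30274387]), 'wrist_torque': array([ 0.01534541, -0.00374156, -0.03910398]), 'gripper_force': 0.0, 'opening': 0.09337067453007873}
```

View pics/top0.png

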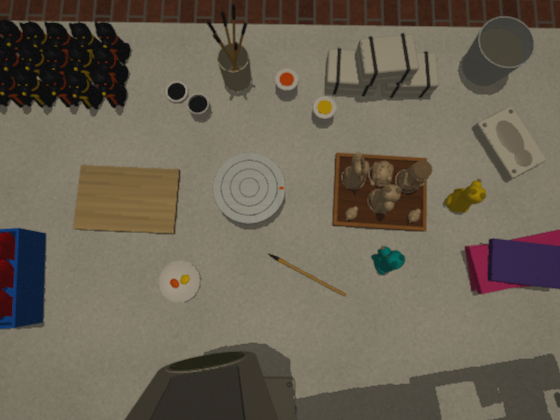

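View pics/side0.png

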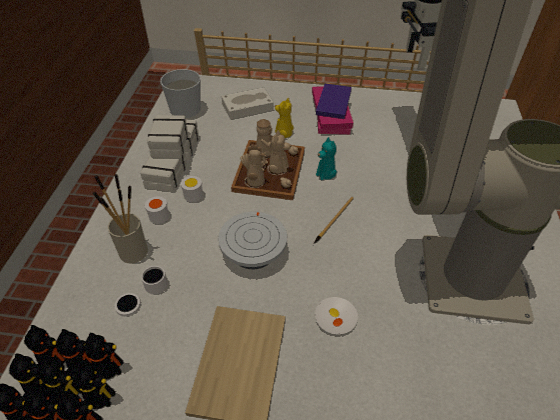

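Both cameras show the board, the wheel and the tray with the figures. The board is at top (127,199), the wheel at (249,188) and the tray at (380,192). The turquoise dog (388,261) and the yellow dog (465,197) stand outside the tray and are look-alikes, so the raw-clay figures in the tray are the ones meant. I'll enlarge the tray next.

```bash
python3 - <<'E'
from h import *
crop('top0',328,145,438,235,6.5,'topc'); crop('side0',225,110,345,205,6,'sidec')
E
```

```text
(no output)
```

View pics/topc.png

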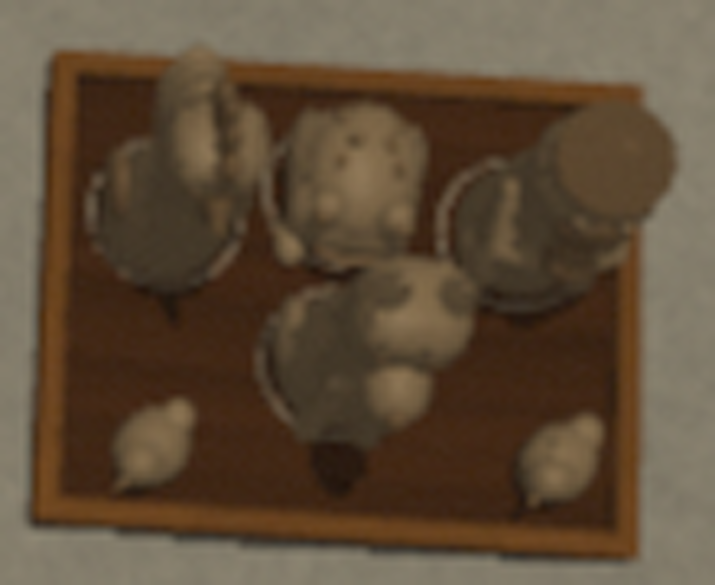

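View pics/sidec.png

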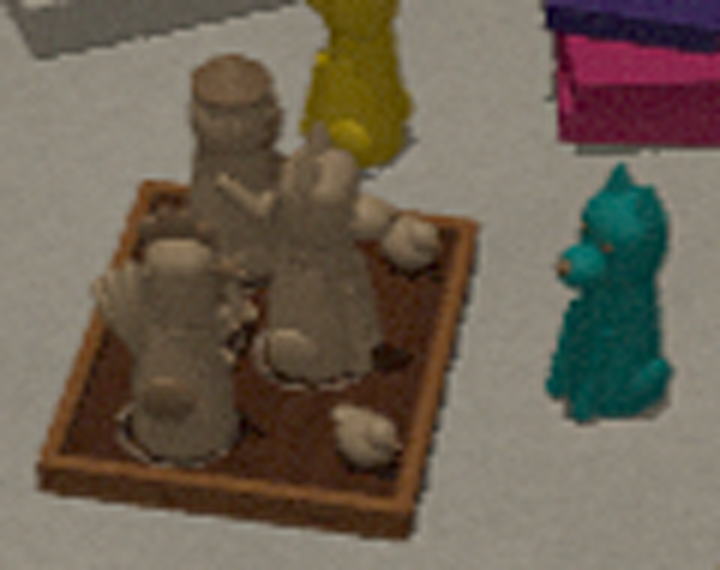

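Which figure is which, by raw-clay colour and shape:
- **Rooster:** back left, comb at topc (218,120), fan tail in the side view.
- **Dog:** front middle, two ears at (388,290) and (458,292), muzzle at (400,390).
- **Monkey:** back right, round cap at (613,163).
- **Toad:** back centre at (350,180).
- **Chicks:** (152,445) and (560,460).

The turquoise and yellow dogs stand outside the tray and are excluded.

```bash
cat >> h.py <<'E'
def tc(u,v): return u/6.5+328-.42, v/6.5+145-.42
def sc(u,v): return u/6+225-.42, v/6+110-.42
def tri(pt,ps,ft='top0',fs='side0'):
    A=np.zeros((3,3));b=np.zeros(3)
    for f,p in((ft,pt),(fs,ps)):
        o=cal(f)[3][:3,3]; d=pix2w(f,*p,0)-o; d/=np.linalg.norm(d); M=np.eye(3)-np.outer(d,d); A+=M;b+=M@o
    x=np.linalg.solve(A,b); return x, w2pix(ft,x)-pt, w2pix(fs,x)-ps
E
python3 - <<'E'
from h import *
from scipy.ndimage import label
np.set_printoptions(precision=4,suppress=True)
def rect(P,name):
    P=np.array(P)[:,:2]; e=lambda a,b:P[b]-P[a]   # TL TR BR BL
    print(name,'c',P.mean(0),'sizes',[np.linalg.norm(e(*k)) for k in((0,1),(3,2),(0,3),(1,2))],
     'yaw',[np.degrees(np.arctan2(*(-(e(*k)))[[0,1]]*[-1,1])) for k in((0,1),(3,2))],[np.degrees(np.arctan2(*(-e(*k))[[1,0]])) for k in((0,3),(1,2))])
    return P.mean(0)
t=rect([pix2w('top0',*tc(*p),.018) for p in((53,52),(640,88),(637,556),(33,522))],'tray')
rect([pix2w('top0',*p,.015) for p in((80.5,166),(180,168),(176,233.5),(74.5,229.5))],'board')
psi=np.radians(-2.5); R=np.array([[np.cos(psi),-np.sin(psi)],[np.sin(psi),np.cos(psi)]])
for n,l in dict(toad=(.04,0),roost=(.029,.062),monk=(.029,-.062),dog=(-.022,0)).items(): print('ring',n,t+R@l)
for n,p in dict(roost=(166,224),dog=(338,375),monk=(521,238)).items(): print('foot',n,pix2w('top0',*tc(*p),.012))
for n,a,b in(('monkcap',(613,163),(232,80)),('dogears',(423,291),(328,140)),('roosthead',(220,125),(183,262))):
    print(n,*tri(tc(*a),sc(*b)))
print('toad',pix2w('top0',*tc(352,180),.045))
print('wheel',pix2w('top0',249,188,.06), pix2w('side0',253,238,.06))
E
```

```text
tray c [ 0.5197 -0.3004] sizes [np.float64(0.20951269512110385), np.float64(0.2092370857268226), np.float64(0.16999431541706536), np.float64(0.16835072970763248)] yaw [np.float64(-2.7044683670133334), np.float64(-2.2543195772093245)] [np.float64(-2.7142544137225073), np.float64(-2.810347519819799)]
board c [0.4919 0.2779] sizes [np.float64(0.23236453671580312), np.float64(0.2312238915842134), np.float64(0.14881917313548396), np.float64(0.1529612491835377)] yaw [np.float64(-0.22739336033713545), np.float64(-1.2553643897676885)] [np.float64(0.3007735253628488), np.float64(-0.15473518002707418)]
ring toad [ 0.5597 -0.3021]
ring roost [ 0.5514 -0.2397]
ring monk [ 0.546  -0.3636]
ring dog [ 0.4977 -0.2994]
foot roost [ 0.548  -0.2405  0.012 ]
foot dog [ 0.4943 -0.3004  0.012 ]
foot monk [ 0.545  -0.3666  0.012 ]
monkcap [ 0.5467 -0.3648  0.1121] [ 0.0463 -0.5166] [0.3663 0.1276]
dogears [ 0.4956 -0.2959  0.1359] [-0.0758  0.9411] [-0.6863 -0.2149]
roosthead [ 0.5532 -0.2402  0.1071] [-0.1744  1.9909] [-1.5099 -0.5422]
toad [ 0.5565 -0.2986  0.045 ]
wheel [ 0.5121 -0.0033  0.06  ] [0.5127 0.0066 0.06  ]
```

```bash
cat >> h.py <<'E'
from scipy.spatial.transform import Rotation as Ro
def go(*targets):
    s=status.read_state(); R=Ro.from_rotvec(s['orientation']).as_matrix(); yaw=np.degrees(np.arctan2(R[1,0],R[0,0]))
    print('t %.1f'%s['t'],'pos',np.round(s['tool_pos'],4),'yaw %.2f'%yaw,'tilt %.2f'%np.degrees(np.arccos(-R[2,2])),'op %.4f gf %.1f'%(s['opening'],s['gripper_force']))
    for p in targets:
        print(p,'->',np.round(R.T@(np.array(p[:3])-s['tool_pos']),4),'turn %.2f'%(yaw-p[3]))
E
python3 -c "
from h import *
go((.495,-.300,.24,-2.6))"
```

```text
t 0.1 pos [ 0.1454 -0.5816  0.196 ] yaw 14.03 tilt 0.09 op 0.0934 gf 0.0
(0.495, -0.3, 0.24, -2.6) -> [ 0.4075 -0.1885 -0.0436] turn 16.63
```

Request:
servo_tool(plan="0.03 -0.01 -0.044 3; 0.07 -0.03 -0.044 6; 0.11 -0.05 -0.044 10; 0.14 -0.065 -0.044 13; 0.18 -0.083 -0.044 16.6; 0.215 -0.1 -0.044 16.6; 0.25 -0.116 -0.044 16.6; 0.285 -0.132 -0.044 16.6; 0.32 -0.148 -0.044 16.6; 0.355 -0.164 -0.044 16.6; 0.385 -0.178 -0.044 16.6; 0.4075 -0.1885 -0.044 16.6", grip=-1, grip_force=20)

```text
t: 1.1
tool_pos: [0.4969, -0.298, 0.2404]
orientation: [-3.14, 0.068, 0.0]
force: [-0.4, -0.8, 0.4]
opening: 0.0931
gripper_force: 0.0
```

```bash
python3 -c "
from h import *
go((.495,-.300,.24,-2.6),(.495,-.300,.103,-2.6))
snap('top','top1');snap('side','side1')
crop('side1',180,40,380,210,4,'side1c')"
```

```text
t 1.1 pos [ 0.4969 -0.298   0.2404] yaw -2.48 tilt 0.05 op 0.0931 gf 0.0
(0.495, -0.3, 0.24, -2.6) -> [-0.0018  0.0021  0.0004] turn 0.12
(0.495, -0.3, 0.103, -2.6) -> [-0.0017  0.0022  0.1374] turn 0.12
```

View pics/side1c.png

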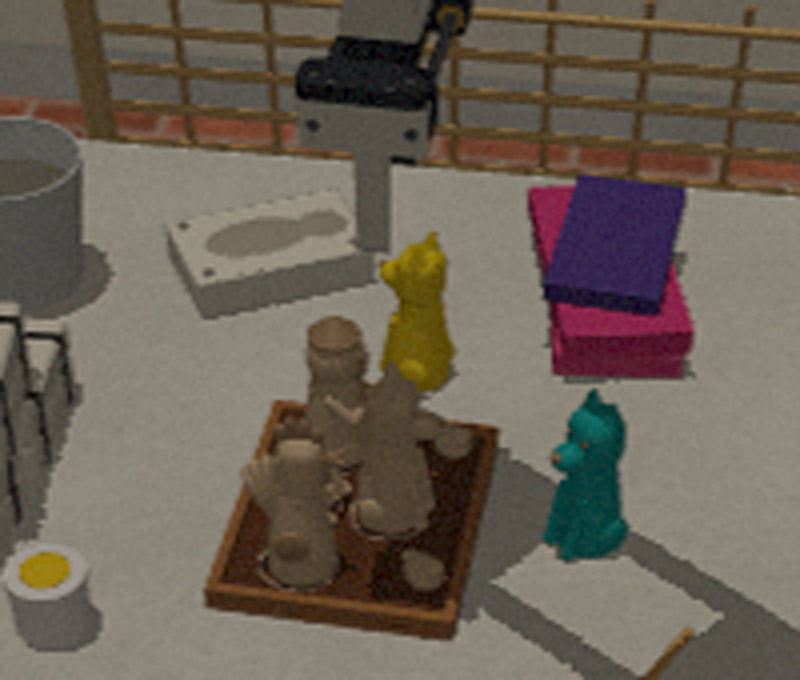

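The open gripper is above the dog, with its near finger at crop (372,240), clear of the rooster (300,500) and the monkey (335,350). Going down now.

Request:
servo_tool(plan="0 0 0.015 0.1; 0 0 0.035 0.1; 0 0 0.055 0.1; 0 0 0.075 0.1; 0 0 0.09 0.1; 0 0 0.105 0.1; 0 0 0.118 0.1; 0 0 0.128 0.1; 0 0 0.134 0.1; 0 0 0.137 0.1; 0 0 0.137 0.1; 0 0 0.137 0.1")

```text
t: 2.2
tool_pos: [0.4954, -0.3008, 0.1046]
orientation: [3.14, -0.073, 0.001]
force: [0.5, -0.4, 0.7]
opening: 0.0928
gripper_force: 0.0
```

```bash
python3 -c "
from h import *
go((.495,-.300,.103,-2.6))"
```

```text
t 2.2 pos [ 0.4954 -0.3008  0.1046] yaw -2.68 tilt 0.05 op 0.0928 gf 0.0
(0.495, -0.3, 0.103, -2.6) -> [-0.0005 -0.0008  0.0016] turn -0.08
```

Request:
servo_tool(plan="0 0 0.001 0; 0 0 0.001 0; 0 0 0.001 0; 0 0 0.001 0; 0 0 0.001 0; 0 0 0.001 0; 0 0 0.001 0; 0 0 0.001 0; 0 0 0.001 0; 0 0 0.001 0; 0 0 0.001 0; 0 0 0.001 0", grip=1, grip_force=25)

```text
t: 3.2
tool_pos: [0.4952, -0.3005, 0.1031]
orientation: [3.141, -0.073, 0.0]
force: [0.6, -0.2, 1.3]
opening: 0.0277
gripper_force: 25.5
```

Request:
servo_tool(plan="0 0 -0.004 0; 0 0 -0.012 0; 0 0 -0.024 0; 0 0 -0.04 0; 0 0 -0.06 0; 0 0 -0.08 0; 0 0 -0.1 0; 0 0 -0.12 0; 0 0 -0.14 0; 0 0 -0.155 0; 0 0 -0.165 0; 0 0 -0.17 0")

```text
t: 4.2
tool_pos: [0.4958, -0.301, 0.2759]
orientation: [3.139, -0.073, 0.005]
force: [0.7, 0.2, -0.9]
opening: 0.0275
gripper_force: 25.2
```

```bash
python3 -c "
from h import *
go((.457,.278,.26,0),(.457,.278,.107,0))
snap('side','side2');crop('side2',180,40,380,210,4,'side2c')"
```

```text
t 4.2 pos [ 0.4958 -0.301   0.2759] yaw -2.67 tilt 0.21 op 0.0275 gf 25.2
(0.457, 0.278, 0.26, 0) -> [-0.0658 -0.5765  0.0145] turn -2.67
(0.457, 0.278, 0.107, 0) -> [-0.0662 -0.5769  0.1675] turn -2.67
```

View pics/side2c.png

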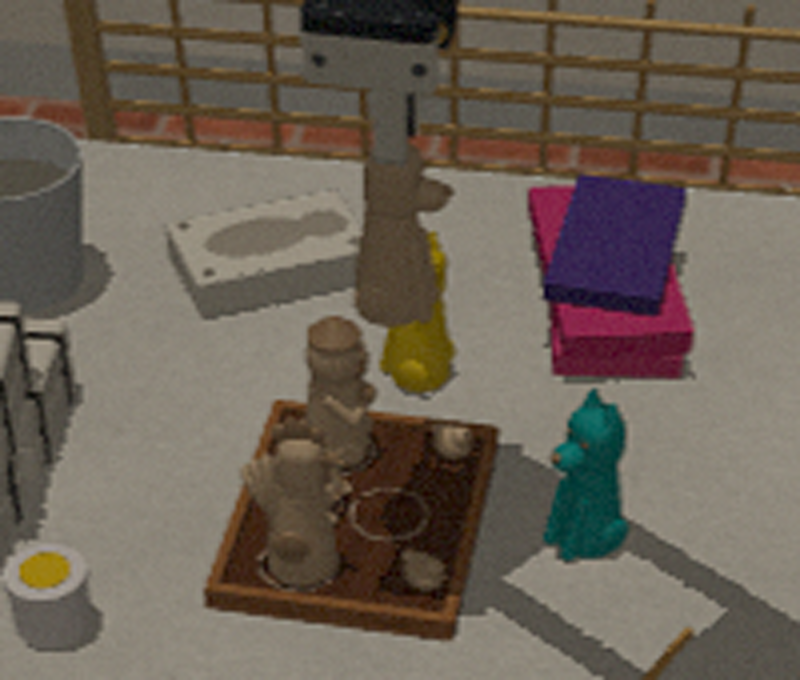

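The dog hangs upright in the jaws, foot at (395,315), and its ring (390,513) is now empty. The other figures haven't moved. I'll carry it to the board at local (-35, 0).

Request:
servo_tool(plan="0 -0.005 0 0; -0.002 -0.015 0 0; -0.003 -0.03 0 0; -0.006 -0.05 0 0; -0.009 -0.075 0 0; -0.012 -0.105 0 0; -0.016 -0.14 0 -0.5; -0.02 -0.175 0 -1; -0.024 -0.21 0 -1.5; -0.028 -0.245 0 -2; -0.032 -0.28 0 -2.5; -0.036 -0.315 0 -2.7")

```text
t: 5.25
tool_pos: [0.4722, 0.0187, 0.272]
orientation: [-3.141, -0.003, 0.002]
force: [1.1, -0.0, -1.6]
opening: 0.0276
gripper_force: 25.3
```

```bash
python3 -c "
from h import *
go((.457,.278,.26,0))"
```

```text
t 5.2 pos [0.4722 0.0187 0.272 ] yaw 0.09 tilt 0.08 op 0.0276 gf 25.3
(0.457, 0.278, 0.26, 0) -> [-0.0148 -0.2593  0.0121] turn 0.09
```

Request:
servo_tool(plan="-0.002 -0.035 0 0; -0.004 -0.07 0 0; -0.006 -0.105 0 0; -0.008 -0.14 0 0; -0.0095 -0.17 0 0; -0.011 -0.196 0.002 0; -0.012 -0.218 0.004 0; -0.0135 -0.236 0.006 0; -0.0145 -0.25 0.008 0; -0.015 -0.257 0.01 0; -0.015 -0.26 0.012 0; -0.015 -0.26 0.012 0")

```text
t: 6.25
tool_pos: [0.4576, 0.2762, 0.2598]
orientation: [3.141, 0.003, -0.003]
force: [0.6, -0.5, -1.7]
opening: 0.0276
gripper_force: 25.3
```

```bash
python3 -c "
from h import *
go((.457,.278,.112,0),(.457,.278,.106,0))"
```

```text
t 6.2 pos [0.4576 0.2762 0.2598] yaw 0.09 tilt 0.10 op 0.0276 gf 25.3
(0.457, 0.278, 0.112, 0) -> [-0.0004 -0.0019  0.1478] turn 0.09
(0.457, 0.278, 0.106, 0) -> [-0.0004 -0.0019  0.1538] turn 0.09
```

Request:
servo_tool(plan="0 -0.001 0.01 0; 0 -0.001 0.03 0; 0 -0.001 0.055 0; 0 -0.001 0.08 0; 0 -0.001 0.105 0; 0 -0.001 0.125 0; 0 -0.001 0.138 0; 0 -0.001 0.145 0; 0 -0.001 0.149 0; 0 -0.001 0.151 0; 0 -0.001 0.151 0; 0 -0.001 0.151 0")

```text
t: 7.25
tool_pos: [0.4596, 0.2772, 0.1112]
orientation: [-3.141, -0.001, -0.003]
force: [0.2, -0.0, -1.1]
opening: 0.0274
gripper_force: 25.3
```

```bash
python3 -c "
from h import *
go((.457,.278,.106,0)); print(status.read_state()['force'])"
```

```text
t 7.2 pos [0.4596 0.2772 0.1112] yaw 0.02 tilt 0.11 op 0.0274 gf 25.3
(0.457, 0.278, 0.106, 0) -> [-0.0026 -0.0008  0.0052] turn 0.02
[ 0.19806453 -0.02744566 -1.08887684]
```

Request:
servo_tool(plan="0 0 0.001 0; 0 0 0.002 0; 0 0 0.003 0; 0 0 0.004 0; 0 0 0.0045 0; 0 0 0.005 0; 0 0 0.005 0; 0 0 0.005 0")

```text
t: 7.92
tool_pos: [0.4594, 0.2772, 0.106]
orientation: [-3.141, -0.001, -0.002]
force: [-0.9, 0.2, 5.5]
opening: 0.0275
gripper_force: 25.9
```

```bash
python3 -c "
from h import *
go((.457,.278,.106,0)); print(status.read_state()['force'],status.read_state()['wrist_torque'])"
```

```text
t 7.9 pos [0.4594 0.2772 0.106 ] yaw 0.03 tilt 0.10 op 0.0275 gf 25.9
(0.457, 0.278, 0.106, 0) -> [-0.0024 -0.0008 -0.    ] turn 0.03
[-0.85878569  0.2358631   5.5261365 ] [-0.075099    0.18673705  0.00794019]
```

Request:
servo_tool(plan="0 0 0 0; 0 0 0 0; 0 0 0 0; 0 0 0 0; 0 0 0 0; 0 0 0 0; 0 0 0 0; 0 0 -0.005 0; 0 0 -0.02 0; 0 0 -0.05 0; 0 0 -0.09 0; 0 0 -0.13 0", grip=-1)

```text
t: 8.92
tool_pos: [0.4573, 0.2762, 0.2348]
orientation: [3.14, 0.001, -0.006]
force: [1.6, 0.0, 1.0]
opening: 0.0923
gripper_force: 0.0
```

```bash
python3 -c "
from h import *
go((.549,-.2405,.25,-2.6)); snap('side','side3');crop('side3',180,260,340,420,4,'side3c')"
```

```text
t 8.9 pos [0.4573 0.2762 0.2348] yaw 0.03 tilt 0.23 op 0.0923 gf 0.0
(0.549, -0.2405, 0.25, -2.6) -> [ 0.0914  0.5167 -0.0146] turn 2.63
```

View pics/side3c.png

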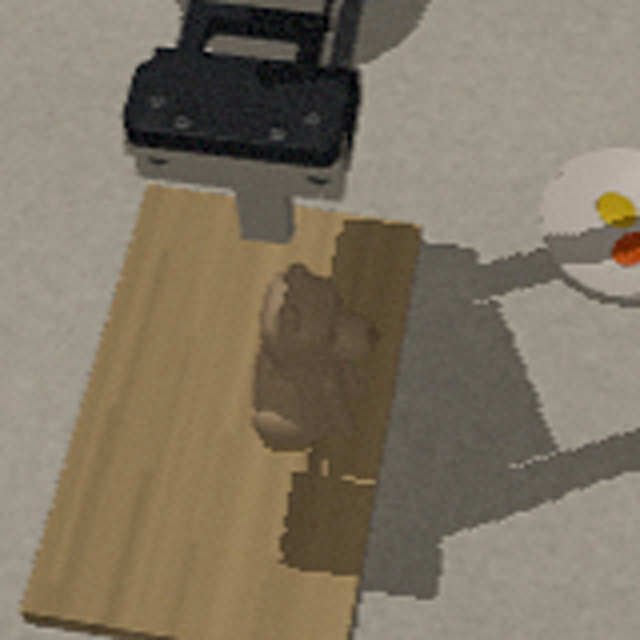

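The dog stands upright on the board at crop (305,360). Next is the rooster.

Request:
servo_tool(plan="0.003 0.02 -0.005 0; 0.009 0.055 -0.01 0; 0.016 0.095 -0.015 0; 0.023 0.135 -0.015 0.5; 0.03 0.175 -0.015 1; 0.037 0.215 -0.015 1.5; 0.044 0.255 -0.015 2; 0.051 0.295 -0.015 2.6; 0.058 0.335 -0.015 2.6; 0.065 0.375 -0.015 2.6; 0.072 0.415 -0.015 2.6; 0.079 0.45 -0.015 2.6")

```text
t: 9.97
tool_pos: [0.5374, -0.1757, 0.2494]
orientation: [-3.141, 0.072, 0.001]
force: [0.9, -0.1, 0.7]
opening: 0.0927
gripper_force: 0.0
```

```bash
python3 -c "
from h import *
go((.549,-.2405,.25,-2.6),(.549,-.2405,.103,-2.6))"
```

```text
t 10.0 pos [ 0.5374 -0.1757  0.2494] yaw -2.62 tilt 0.05 op 0.0927 gf 0.0
(0.549, -0.2405, 0.25, -2.6) -> [ 0.0145  0.0642 -0.0006] turn -0.02
(0.549, -0.2405, 0.103, -2.6) -> [0.0146 0.0642 0.1464] turn -0.02
```

Request:
servo_tool(plan="0.005 0.03 0 0; 0.012 0.055 0 0; 0.0155 0.064 0.005 0; 0.0155 0.064 0.02 0; 0.0155 0.064 0.045 0; 0.0155 0.064 0.07 0; 0.0155 0.064 0.095 0; 0.0155 0.064 0.117 0; 0.0155 0.064 0.133 0; 0.0155 0.064 0.142 0; 0.0155 0.064 0.146 0; 0.0155 0.064 0.146 0")

```text
t: 10.97
tool_pos: [0.55, -0.2371, 0.103]
orientation: [-3.14, 0.07, 0.002]
force: [0.1, 0.1, 0.4]
opening: 0.0929
gripper_force: 0.0
```

```bash
python3 -c "
from h import *
go((.55,-.2403,.103,-2.6))"
```

```text
t 11.0 pos [ 0.55   -0.2371  0.103 ] yaw -2.56 tilt 0.10 op 0.0929 gf 0.0
(0.55, -0.2403, 0.103, -2.6) -> [ 0.0001  0.0032 -0.    ] turn 0.04
```

Now I'll correct y by 3 mm, close and lift.

Request:
servo_tool(plan="0 0.003 0 0; 0 0.003 0 0; 0 0.003 0 0; 0 0.003 0 0; 0 0.003 0 0; 0 0.003 0 0; 0 0.003 0 0; 0 0.003 0 0; 0 0.003 0 0; 0 0.003 0 0; 0 0.003 0 0; 0 0.003 0 0", grip=1, grip_force=25)

```text
t: 11.97
tool_pos: [0.5504, -0.2407, 0.1039]
orientation: [-3.141, 0.071, 0.0]
force: [-0.1, -0.4, -0.5]
opening: 0.0175
gripper_force: 0.0
```

Request:
servo_tool(plan="0 0 -0.004 0; 0 0 -0.012 0; 0 0 -0.024 0; 0 0 -0.04 0; 0 0 -0.06 0; 0 0 -0.08 0; 0 0 -0.1 0; 0 0 -0.12 0; 0 0 -0.14 0; 0 0 -0.155 0; 0 0 -0.165 0; 0 0 -0.17 0")

```text
t: 12.97
tool_pos: [0.5511, -0.2411, 0.2769]
orientation: [3.139, -0.07, 0.005]
force: [0.2, -0.5, -2.7]
opening: 0.008
gripper_force: 25.0
```

```bash
python3 -c "
from h import *
go((.527,.353,.26,0))
snap('side','side4');crop('side4',180,40,380,210,4,'side4c')"
```

```text
t 13.0 pos [ 0.5511 -0.2411  0.2769] yaw -2.57 tilt 0.20 op 0.0080 gf 25.0
(0.527, 0.353, 0.26, 0) -> [-0.0508 -0.5924  0.0158] turn -2.57
```

View pics/side4c.png

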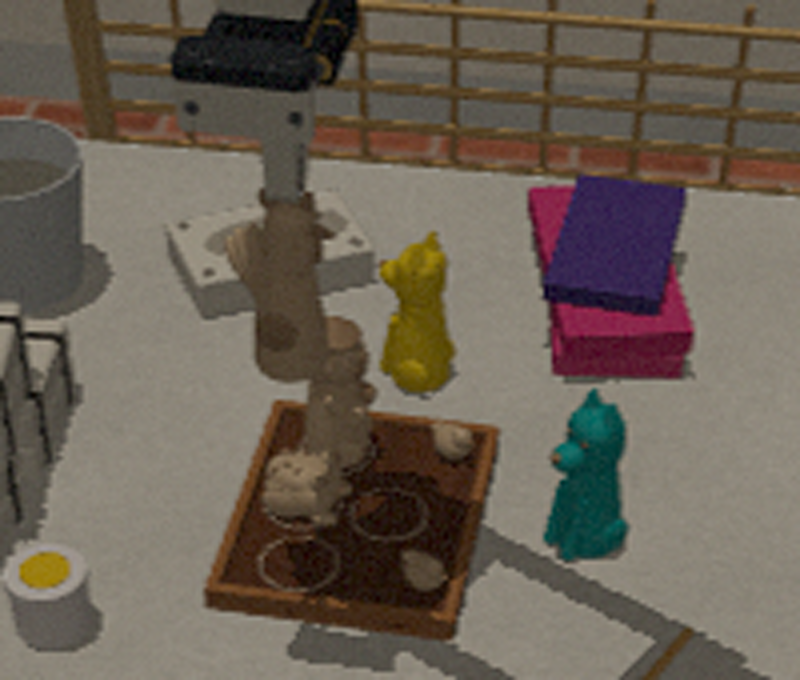

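```bash
python3 -c "
from h import *
np.set_printoptions(precision=1,suppress=True)
cp=lambda p:(w2pix('side4',np.array(p))-[180,40])*4
for z in (.26,.277,.30,.32): print('tip',z,cp((.551,-.241,z)))
for h in (0,.07,.093,.112,.132): print('rooster h',h,cp((.55,-.2403,.277-.091+h)))
for h in (0,.07,.093,.112,.116): print('monkey h',h,cp((.545,-.3655,.012+h)))
print('teal etc, tray floor ring', cp((.5514,-.2397,.012)))
snap('top','top4');crop('top4',300,90,460,240,4,'top4c')
"
```

```text
tip 0.26 [289.4 247.8]
tip 0.277 [288.3 222.7]
tip 0.3 [286.9 187.8]
tip 0.32 [285.6 156.6]
rooster h 0 [295.  351.5]
rooster h 0.07 [291.1 254.4]
rooster h 0.093 [289.7 220.5]
rooster h 0.112 [288.5 191.7]
rooster h 0.132 [287.2 160.6]
monkey h 0 [339.4 445.1]
monkey h 0.07 [337.8 367.1]
monkey h 0.093 [337.2 340.2]
monkey h 0.112 [336.8 317.4]
monkey h 0.116 [336.7 312.5]
teal etc, tray floor ring [301.4 559.8]
```

View pics/top4c.png

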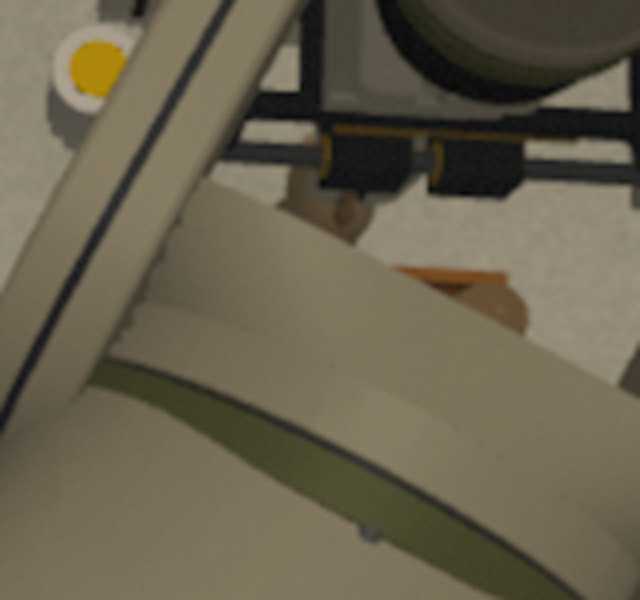

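```bash
python3 -c "
from h import *
np.set_printoptions(precision=1,suppress=True)
cp=lambda p:(w2pix('side1',np.array(p))-[180,40])*4
for z in (.20,.2234,.2404,.2584,.27): print('near finger tip',z,cp((.497+.0025,-.298+.0475,z)), cp((.497+.0025,-.298+.064,z)))
c3=lambda p:(w2pix('side3',np.array(p))-[180,260])*4
for z in (.2178,.2348,.2518): print('side3 far finger',z,c3((.4573,.2762-.0475,z)))
for z in (.2178,.2348,.2518): print('side3 far finger',z,c3((.4573,.2762+.0475,z)))
print('dog ear top',c3((.457,.277,.015+.124)),c3((.457,.277,.015)))
s=status.read_state(); print(s['q'],s['tool_pos'])
"
```

```text
near finger tip 0.2 [378.3 330. ] [374.4 346. ]
near finger tip 0.2234 [378.2 298. ] [374.3 313.9]
near finger tip 0.2404 [378.2 274.1] [374.2 290. ]
near finger tip 0.2584 [378.1 248.2] [374.1 264. ]
near finger tip 0.27 [378.1 231.2] [374.1 246.9]
side3 far finger 0.2178 [316.3  77.5]
side3 far finger 0.2348 [315.3  54.2]
side3 far finger 0.2518 [314.3  30.1]
side3 far finger 0.2178 [276.8 272.3]
side3 far finger 0.2348 [275.  250.2]
side3 far finger 0.2518 [273.2 227.4]
dog ear top [303.5 269.4] [311.1 397.3]
[-0.5  0.1  1.4  0.   1.7  1.1] [ 0.6 -0.2  0.3]
```

View pics/side3.png

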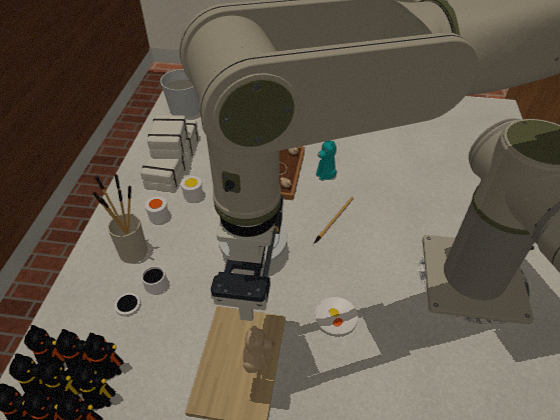

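Both pictures put the fingertips some 30 mm higher than I assumed. The rooster is held by its comb (opening 8 mm), and the dog was held at its ears. The rooster hangs upright, so I'll carry it gently to the board and then check the tip height.

Request:
servo_tool(plan="0 -0.004 0 0; -0.001 -0.012 0 0; -0.002 -0.024 0 0; -0.003 -0.04 0 0; -0.005 -0.06 0 0; -0.007 -0.084 0 0; -0.01 -0.111 0 0; -0.012 -0.139 0 0; -0.014 -0.167 0 0; -0.017 -0.195 0 0; -0.019 -0.223 0 0; -0.022 -0.251 0 0")

```text
t: 14.07
tool_pos: [0.5387, 0.0139, 0.2736]
orientation: [-3.14, 0.069, 0.001]
force: [-0.8, -0.4, -2.4]
opening: 0.0077
gripper_force: 25.0
```

Request:
servo_tool(plan="-0.002 -0.028 0 0; -0.005 -0.056 0 0; -0.007 -0.084 0 0; -0.01 -0.112 0 0; -0.012 -0.14 0 0; -0.014 -0.168 0 0; -0.017 -0.196 0 0; -0.019 -0.224 0 0; -0.021 -0.25 0 0; -0.023 -0.272 0 0; -0.025 -0.29 0 0; -0.026 -0.305 0 0")

```text
t: 15.07
tool_pos: [0.5256, 0.3196, 0.2735]
orientation: [-3.141, 0.067, 0.002]
force: [0.3, -0.5, -2.8]
opening: 0.0077
gripper_force: 25.0
```

```bash
python3 -c "
from h import *
go((.527,.353,.26,0))"
```

```text
t 15.1 pos [0.5256 0.3196 0.2735] yaw -2.45 tilt 0.06 op 0.0077 gf 25.0
(0.527, 0.353, 0.26, 0) -> [ 0.     -0.0335  0.0135] turn -2.45
```

Request:
servo_tool(plan="0 -0.012 0 0; 0 -0.022 0.004 0; 0 -0.029 0.012 0; 0 -0.033 0.024 0; 0 -0.034 0.04 0; 0 -0.034 0.06 0; 0 -0.034 0.08 0; 0 -0.034 0.1 0; 0 -0.034 0.118 0; 0 -0.034 0.13 0; 0 -0.034 0.137 0; 0 -0.034 0.14 0")

```text
t: 16.07
tool_pos: [0.5282, 0.3499, 0.1319]
orientation: [3.139, -0.072, -0.004]
force: [-0.3, 0.6, -1.5]
opening: 0.0077
gripper_force: 25.0
```

Request:
servo_tool(plan="0 0 0.002 0; 0 0 0.004 0; 0 0 0.006 0; 0 0 0.008 0; 0 0 0.009 0; 0 0 0.01 0; 0 0 0.01 0; 0 0 0.01 0")

```text
t: 16.73
tool_pos: [0.5289, 0.3509, 0.124]
orientation: [-3.141, 0.071, -0.0]
force: [-0.4, 0.0, -1.7]
opening: 0.008
gripper_force: 25.0
```

Request:
servo_tool(plan="0 0 0.001 0; 0 0 0.002 0; 0 0 0.003 0; 0 0 0.004 0; 0 0 0.005 0; 0 0 0.006 0; 0 0 0.006 0; 0 0 0.006 0")

```text
t: 17.4
tool_pos: [0.5289, 0.3508, 0.1178]
orientation: [3.141, -0.071, -0.0]
force: [-0.5, 0.2, -2.0]
opening: 0.0078
gripper_force: 25.0
```

Request:
servo_tool(plan="0 0 0.001 0; 0 0 0.002 0; 0 0 0.003 0; 0 0 0.004 0; 0 0 0.005 0; 0 0 0.005 0; 0 0 0.005 0")

```text
t: 17.98
tool_pos: [0.5289, 0.3508, 0.1128]
orientation: [3.141, -0.071, -0.0]
force: [0.0, 0.2, -0.9]
opening: 0.0076
gripper_force: 25.0
```

Request:
servo_tool(plan="0 0 0.001 0; 0 0 0.002 0; 0 0 0.002 0; 0 0 0.002 0")

```text
t: 18.32
tool_pos: [0.5294, 0.3512, 0.1117]
orientation: [-3.14, 0.07, -0.002]
force: [-0.6, 0.4, 3.5]
opening: 0.0079
gripper_force: 25.0
```

Request:
servo_tool(plan="0 0 0 0; 0 0 0 0; 0 0 0 0; 0 0 0 0; 0 0 0 0; 0 0 0 0; 0 0 0 0; 0 0 -0.005 0; 0 0 -0.02 0; 0 0 -0.05 0; 0 0 -0.09 0; 0 0 -0.13 0", grip=-1)

```text
t: 19.32
tool_pos: [0.528, 0.3503, 0.2415]
orientation: [3.14, -0.071, -0.003]
force: [0.6, 0.2, 0.7]
opening: 0.083
gripper_force: 0.0
```

```bash
python3 -c "
from h import *
go((.45,.12,.20,-2.6))
snap('side','side5');snap('top','top5')"
```

```text
t 19.3 pos [0.528  0.3503 0.2415] yaw -2.57 tilt 0.15 op 0.0830 gf 0.0
(0.45, 0.12, 0.2, -2.6) -> [-0.0675  0.2335  0.042 ] turn 0.03
```

Request:
servo_tool(plan="-0.01 0.035 0 0; -0.02 0.07 0 0; -0.03 0.105 0 0; -0.04 0.14 0 0; -0.05 0.175 0 0; -0.06 0.21 0.01 0; -0.067 0.233 0.04 0; -0.067 0.233 0.075 0; -0.067 0.233 0.11 0; -0.067 0.233 0.14 0; -0.067 0.233 0.165 0; -0.067 0.233 0.175 0", grip=1)

```text
t: 20.42
tool_pos: [0.449, 0.1205, 0.0623]
orientation: [3.14, -0.071, -0.008]
force: [-0.1, 0.3, 0.3]
opening: 0.0175
gripper_force: 0.0
```

Request:
servo_tool(plan="0 0 0.005 0; 0 0 0.01 0; 0 0 0.015 0; 0 0 0.02 0; 0 0 0.024 0; 0 0 0.027 0; 0 0 0.03 0; 0 0 0.03 0")

```text
t: 21.08
tool_pos: [0.4513, 0.121, 0.0355]
orientation: [3.141, -0.07, -0.001]
force: [-0.1, -0.7, -0.3]
opening: 0.0006
gripper_force: 0.0
```

Request:
servo_tool(plan="0 0 0.003 0; 0 0 0.006 0; 0 0 0.009 0; 0 0 0.012 0; 0 0 0.014 0; 0 0 0.016 0; 0 0 0.017 0; 0 0 0.018 0; 0 0 0.018 0")

```text
t: 21.83
tool_pos: [0.4515, 0.1211, 0.0178]
orientation: [3.141, -0.071, -0.0]
force: [0.4, -0.5, -0.2]
opening: 0.0005
gripper_force: 0.0
```

```bash
python3 -c "
from h import *
go(); snap('side','side6');snap('top','top6');crop('side6',180,200,340,340,4.5,'side6c')"
```

```text
t 21.8 pos [0.4515 0.1211 0.0178] yaw -2.57 tilt 0.01 op 0.0005 gf 0.0
```

View pics/side6c.png

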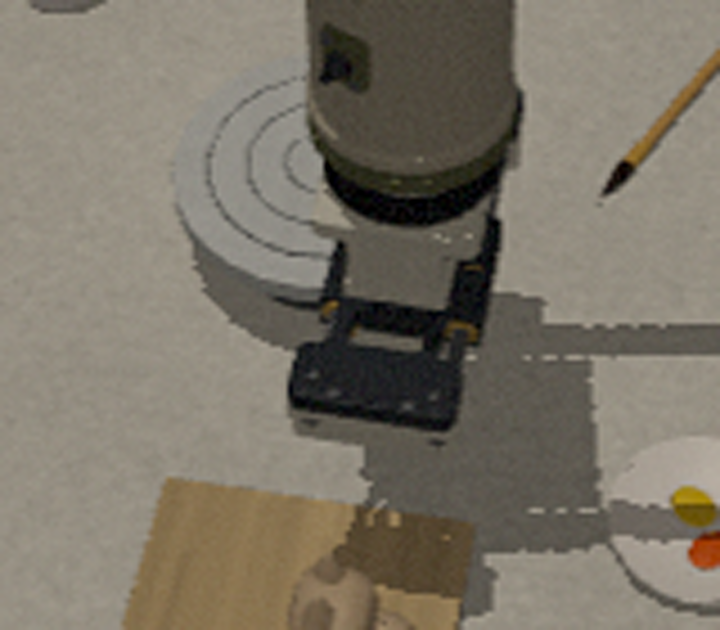

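The fingers are hidden behind the gripper body. There's no touch yet at TCP 0.018, so I'll go on down.

Request:
servo_tool(plan="0 0 0.001 0; 0 0 0.002 0; 0 0 0.003 0; 0 0 0.003 0; 0 0 0.003 0")

```text
t: 22.35
tool_pos: [0.4515, 0.1211, 0.0148]
orientation: [-3.141, 0.071, 0.0]
force: [-0.3, 0.5, -0.0]
opening: 0.0005
gripper_force: 0.0
```

Request:
servo_tool(plan="0 0 0.001 0; 0 0 0.002 0; 0 0 0.003 0; 0 0 0.004 0; 0 0 0.005 0; 0 0 0.005 0")

```text
t: 22.85
tool_pos: [0.4513, 0.121, 0.0096]
orientation: [3.141, -0.071, -0.001]
force: [0.6, -0.7, 0.1]
opening: 0.0002
gripper_force: 0.0
```

Request:
servo_tool(plan="0 0 0.001 0; 0 0 0.002 0; 0 0 0.003 0; 0 0 0.004 0; 0 0 0.004 0; 0 0 0.004 0")

```text
t: 23.35
tool_pos: [0.4515, 0.1211, 0.0058]
orientation: [3.141, -0.071, -0.0]
force: [-0.2, 0.4, 0.8]
opening: 0.0008
gripper_force: 0.0
```

Request:
servo_tool(plan="0 0 0.001 0; 0 0 0.002 0; 0 0 0.003 0; 0 0 0.004 0; 0 0 0.004 0; 0 0 0.004 0")

```text
t: 23.85
tool_pos: [0.4515, 0.1211, 0.0019]
orientation: [3.141, -0.071, -0.0]
force: [0.2, 0.8, 0.6]
opening: 0.0009
gripper_force: 0.0
```

Request:
servo_tool(plan="0 0 0.001 0; 0 0 0.002 0; 0 0 0.003 0; 0 0 0.003 0; 0 0 0.003 0")

```text
t: 24.27
tool_pos: [0.4514, 0.121, -0.0012]
orientation: [3.141, -0.071, -0.0]
force: [-0.2, 0.4, -0.4]
opening: 0.0005
gripper_force: 0.0
```

Request:
servo_tool(plan="0 0 0.001 0; 0 0 0.002 0; 0 0 0.003 0; 0 0 0.004 0; 0 0 0.004 0; 0 0 0.004 0")

```text
t: 24.77
tool_pos: [0.4514, 0.1211, -0.0052]
orientation: [3.141, -0.071, -0.0]
force: [0.3, 0.7, 0.3]
opening: 0.0004
gripper_force: 0.0
```

Request:
servo_tool(plan="0 0 0.001 0; 0 0 0.002 0; 0 0 0.003 0; 0 0 0.004 0; 0 0 0.004 0; 0 0 0.004 0")

```text
t: 25.27
tool_pos: [0.4515, 0.1211, -0.0092]
orientation: [3.141, -0.071, -0.0]
force: [-0.4, -0.1, 0.0]
opening: 0.0009
gripper_force: 0.0
```

Request:
servo_tool(plan="0 0 0.001 0; 0 0 0.002 0; 0 0 0.003 0; 0 0 0.003 0; 0 0 0.003 0")

```text
t: 25.68
tool_pos: [0.4515, 0.1211, -0.0122]
orientation: [-3.141, 0.071, 0.0]
force: [-0.4, 0.3, -0.5]
opening: 0.0004
gripper_force: 0.0
```

Request:
servo_tool(plan="0 0 0.001 0; 0 0 0.002 0; 0 0 0.003 0; 0 0 0.003 0; 0 0 0.003 0")

```text
t: 26.1
tool_pos: [0.4514, 0.121, -0.0152]
orientation: [3.141, -0.07, -0.0]
force: [-0.1, 0.7, -0.4]
opening: 0.0006
gripper_force: 0.0
```

Request:
servo_tool(plan="0 0 0.001 0; 0 0 0.002 0; 0 0 0.003 0; 0 0 0.003 0; 0 0 0.003 0")

```text
t: 26.52
tool_pos: [0.4515, 0.1211, -0.0182]
orientation: [3.141, -0.071, -0.0]
force: [-0.1, -0.4, 0.3]
opening: 0.0002
gripper_force: 0.0
```

Request:
servo_tool(plan="0 0 0.001 0; 0 0 0.002 0; 0 0 0.003 0; 0 0 0.003 0; 0 0 0.003 0")

```text
t: 26.93
tool_pos: [0.4515, 0.1211, -0.0212]
orientation: [3.141, -0.071, -0.0]
force: [0.8, -0.8, 0.4]
opening: 0.0003
gripper_force: 0.0
```

Request:
servo_tool(plan="0 0 0.001 0; 0 0 0.002 0; 0 0 0.003 0; 0 0 0.003 0; 0 0 0.003 0")

```text
t: 27.35
tool_pos: [0.4518, 0.1211, -0.0215]
orientation: [3.14, -0.07, -0.001]
force: [-15.4, -3.0, 32.5]
opening: 0.0006
gripper_force: 16.2
```

Request:
servo_tool(plan="0 0 0.001 0; 0 0 0.002 0; 0 0 0.003 0; 0 0 0.003 0; 0 0 0.003 0")

```text
t: 27.77
tool_pos: [0.4519, 0.1211, -0.0217]
orientation: [3.14, -0.07, -0.003]
force: [-33.6, -6.4, 69.4]
opening: 0.0003
gripper_force: 34.5
```

The tips touch the table at TCP z = -0.021, so they stand 21 mm behind the TCP rather than 17 mm ahead. The grasp point is therefore TCP + 40 mm in height, and I'll use that from here on. Lifting off at once and going to the monkey.

Request:
servo_tool(plan="0 0 -0.006 0; 0 0 -0.03 0; 0 0 -0.07 0; 0 0 -0.11 0; 0 0 -0.15 0; 0 0 -0.19 0; 0 0 -0.21 0; 0 0.01 -0.22 0; 0 0.03 -0.22 0; 0 0.06 -0.22 0; 0 0.09 -0.22 0; 0 0.12 -0.22 0", grip=-1)

```text
t: 28.77
tool_pos: [0.445, -0.0003, 0.1914]
orientation: [3.141, -0.069, -0.003]
force: [0.2, -0.1, 1.4]
opening: 0.0758
gripper_force: 0.0
```

```bash
python3 -c "
from h import *
go((.545,-.3655,.2,-2.6))"
```

```text
t 28.8 pos [ 4.450e-01 -3.000e-04  1.914e-01] yaw -2.52 tilt 0.12 op 0.0758 gf 0.0
(0.545, -0.3655, 0.2, -2.6) -> [ 0.1159  0.3604 -0.0087] turn 0.08
```

Request:
servo_tool(plan="0.008 0.025 0 0; 0.02 0.062 0 0; 0.032 0.1 0 0; 0.044 0.138 0 0; 0.056 0.175 0 0; 0.068 0.212 0 0; 0.08 0.249 0 0; 0.092 0.286 0 0; 0.103 0.32 0 0; 0.111 0.345 0 0; 0.116 0.36 0 0; 0.116 0.36 0 0")

```text
t: 29.77
tool_pos: [0.5443, -0.3671, 0.1901]
orientation: [-3.14, 0.075, 0.005]
force: [0.1, -0.0, -0.8]
opening: 0.0929
gripper_force: 0.0
```

```bash
python3 -c "
from h import *
go((.545,-.3655,.065,-2.6)); snap('side','side7');snap('top','top7')
im=cv2.imread('pics/top7.png'); a=cv2.resize(im[155:245,65:275],None,fx=3.6,fy=3.6,interpolation=2)
im=cv2.imread('pics/side7.png'); b=cv2.resize(im[110:205,200:345],None,fx=2.6,fy=2.6,interpolation=2)
b2=cv2.resize(im[300:420,180:345],None,fx=2.0,fy=2.0,interpolation=2)
o=np.zeros((600,760,3),np.uint8); o[:a.shape[0],:a.shape[1]]=a; y=a.shape[0]
h=min(600-y,b.shape[0]); o[y:y+h,:b.shape[1]]=b[:h]; h=min(600-y,b2.shape[0]); o[y:y+h,400:400+b2.shape[1]]=b2[:h]
cv2.imwrite('pics/m7.png',o); print(a.shape,b.shape,b2.shape)"
```

```text
t 29.8 pos [ 0.5443 -0.3671  0.1901] yaw -2.75 tilt 0.18 op 0.0929 gf 0.0
(0.545, -0.3655, 0.065, -2.6) -> [ 0.001  -0.0015  0.1251] turn -0.15
(324, 756, 3) (247, 377, 3) (240, 330, 3)
```

View pics/m7.png

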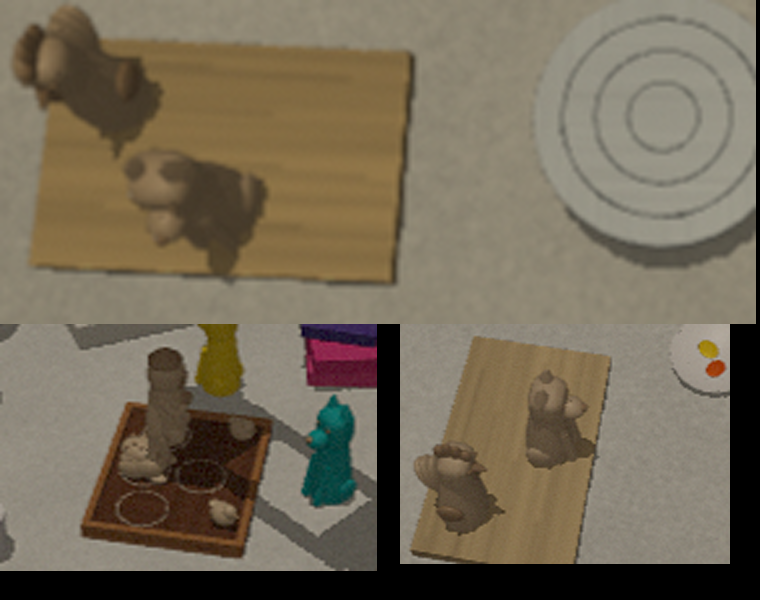

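The dog (m7 225,205) and the rooster (115,100) stand upright on the board. The monkey still stands at its ring, the toad is in place, and the wheel's inner circle centres on (664,117). Going down on the monkey.

Request:
servo_tool(plan="0 0 0.01 0; 0 0 0.03 0; 0 0 0.055 0; 0 0 0.08 0; 0 0 0.1 0; 0 0 0.113 0; 0 0 0.12 0; 0 0 0.123 0; 0 0 0.125 0; 0 0 0.125 0; 0 0 0.125 0; 0 0 0.125 0")

```text
t: 30.87
tool_pos: [0.5466, -0.3643, 0.0694]
orientation: [3.139, -0.071, 0.003]
force: [-0.2, -0.1, 0.3]
opening: 0.0932
gripper_force: 0.0
```

```bash
python3 -c "
from h import *
go((.545,-.3655,.065,-2.6))
f=lambda u,v,z: print(pix2w('top7',u/3.6+65-.36,v/3.6+155-.36,z))
f(115,100,.015); f(225,205,.015); f(664,117,.06)
p=lambda u,v,z: print('side',pix2w('side7',(u-400)/2+180-.25,(v-324)/2+300-.25,z))
p(462,515,.015); p(551,452,.015)"
```

```text
t 30.9 pos [ 0.5466 -0.3643  0.0694] yaw -2.57 tilt 0.13 op 0.0932 gf 0.0
(0.545, -0.3655, 0.065, -2.6) -> [-0.0016  0.0013  0.0044] turn 0.03
[0.52925732 0.3531017  0.015     ]
[0.46219322 0.27695238 0.015     ]
[ 0.51403558 -0.00344241  0.06      ]
side [0.53203839 0.35972136 0.015     ]
side [0.46035189 0.28678054 0.015     ]
```

Request:
servo_tool(plan="-0.001 0.001 0.002 0; -0.001 0.001 0.004 0; -0.001 0.001 0.004 0; -0.001 0.001 0.004 0; -0.001 0.001 0.004 0; -0.001 0.001 0.004 0; -0.001 0.001 0.004 0; -0.001 0.001 0.004 0; -0.001 0.001 0.004 0; -0.001 0.001 0.004 0; -0.001 0.001 0.004 0; -0.001 0.001 0.004 0", grip=1, grip_force=25)

```text
t: 31.87
tool_pos: [0.5448, -0.3645, 0.0639]
orientation: [-3.141, 0.071, 0.0]
force: [1.1, -0.1, -0.4]
opening: 0.0398
gripper_force: 24.9
```

The opening of 39.8 mm matches the monkey's 40 mm head. Lifting and carrying it to the board.

Request:
servo_tool(plan="0 0 -0.004 0; 0 0 -0.012 0; 0 0 -0.024 0; 0 0 -0.04 0; 0 0 -0.06 0; 0 0 -0.08 0; 0 0 -0.1 0; 0 -0.002 -0.115 0; 0 -0.008 -0.126 0; 0 -0.02 -0.134 0; 0 -0.038 -0.139 0; 0 -0.06 -0.14 0")

```text
t: 32.87
tool_pos: [0.5477, -0.3042, 0.2053]
orientation: [3.14, -0.072, 0.002]
force: [-0.4, 1.0, -1.5]
opening: 0.0403
gripper_force: 24.8
```

```bash
python3 -c "
from h import *
go((.527,.203,.2,-2.6))"
```

```text
t 32.9 pos [ 0.5477 -0.3042  0.2053] yaw -2.63 tilt 0.08 op 0.0403 gf 24.8
(0.527, 0.203, 0.2, -2.6) -> [-0.044  -0.5057  0.0048] turn -0.03
```

Request:
servo_tool(plan="-0.002 -0.026 0 0; -0.005 -0.056 0 0; -0.008 -0.088 0 0; -0.01 -0.12 0 0; -0.013 -0.152 0 0; -0.016 -0.184 0 0; -0.019 -0.216 0 0; -0.022 -0.248 0 0; -0.024 -0.28 0 0; -0.027 -0.312 0 0; -0.03 -0.344 0 0; -0.033 -0.376 0 0")

```text
t: 33.87
tool_pos: [0.5302, 0.0748, 0.2038]
orientation: [-3.141, 0.07, 0.001]
force: [0.5, -0.5, -2.0]
opening: 0.0401
gripper_force: 24.8
```

```bash
python3 -c "
from h import *
go((.527,.203,.2,-2.6),(.527,.203,.068,-2.6))"
```

```text
t 33.9 pos [0.5302 0.0748 0.2038] yaw -2.55 tilt 0.04 op 0.0401 gf 24.8
(0.527, 0.203, 0.2, -2.6) -> [-0.0089 -0.1279  0.0038] turn 0.05
(0.527, 0.203, 0.068, -2.6) -> [-0.0088 -0.1279  0.1358] turn 0.05
```

Request:
servo_tool(plan="-0.002 -0.03 0 0; -0.004 -0.058 0 0; -0.006 -0.084 0 0; -0.008 -0.105 0 0; -0.009 -0.12 0.003 0; -0.009 -0.127 0.01 0; -0.009 -0.128 0.025 0; -0.009 -0.128 0.045 0; -0.009 -0.128 0.067 0; -0.009 -0.128 0.089 0; -0.009 -0.128 0.107 0; -0.009 -0.128 0.118 0")

```text
t: 34.87
tool_pos: [0.5259, 0.2, 0.0827]
orientation: [3.139, -0.071, -0.007]
force: [-0.9, 0.3, -2.2]
opening: 0.0402
gripper_force: 24.8
```

Request:
servo_tool(plan="0 0 0.004 0; 0 0 0.007 0; 0 0 0.009 0; 0 0 0.01 0; 0 0 0.011 0; 0 0 0.011 0; 0 0 0.011 0")

```text
t: 35.45
tool_pos: [0.5287, 0.2008, 0.0756]
orientation: [-3.141, 0.071, -0.002]
force: [-0.3, 0.8, -1.7]
opening: 0.0398
gripper_force: 24.8
```

Request:
servo_tool(plan="0 0 0.002 0; 0 0 0.004 0; 0 0 0.006 0; 0 0 0.007 0; 0 0 0.008 0; 0 0 0.0085 0; 0 0 0.0085 0; 0 0 0.0085 0")

```text
t: 36.12
tool_pos: [0.5284, 0.2007, 0.0669]
orientation: [-3.141, 0.071, -0.001]
force: [-1.7, -0.2, 3.6]
opening: 0.0401
gripper_force: 24.9
```

Request:
servo_tool(plan="0 0 0 0; 0 0 0 0; 0 0 0 0; 0 0 0 0; 0 0 0 0; 0 0 0 0; 0 0 0 0; 0 0 -0.005 0; 0 0 -0.02 0; 0 0 -0.05 0; 0 0 -0.09 0; 0 0 -0.13 0", grip=-1)

```text
t: 37.12
tool_pos: [0.5271, 0.2004, 0.1971]
orientation: [3.14, -0.07, -0.004]
force: [-0.6, 0.6, 0.6]
opening: 0.0928
gripper_force: 0.0
```

```bash
python3 -c "
from h import *
go((.5585,-.301,.15,-2.6)); snap('side','side8');snap('top','top8')
im=cv2.imread('pics/top8.png'); a=cv2.resize(im[150:235,325:435],None,fx=6,fy=6,interpolation=2)
cv2.imwrite('pics/m8.png',a); print(a.shape)"
```

```text
t 37.1 pos [0.5271 0.2004 0.1971] yaw -2.57 tilt 0.14 op 0.0928 gf 0.0
(0.5585, -0.301, 0.15, -2.6) -> [0.054  0.4994 0.0474] turn 0.03
(510, 660, 3)
```

View pics/m8.png

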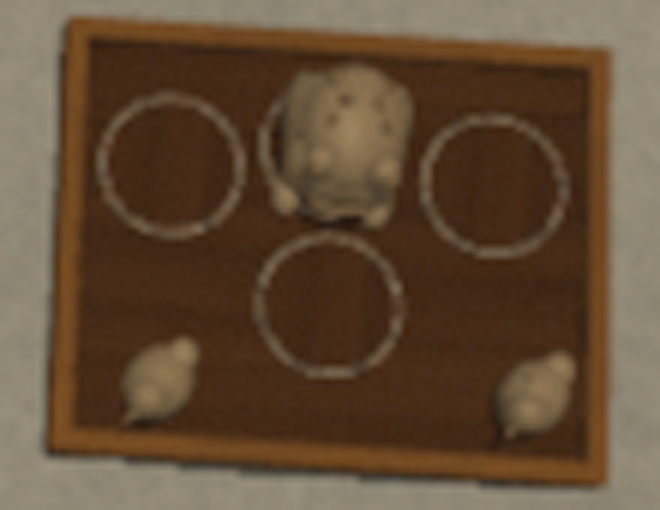

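The tray holds only the toad (body at about (346,140), eyes at (320,160) and (388,172), feet at (286,200) and (377,215)) and the two chicks. The three tall rings are empty, at (171,165), (329,306) and (495,186). The toad is turned some 7° against the tray.

```bash
python3 -c "
from h import *
f=lambda n,u,v,z: print(n,np.round(pix2w('top8',u/6+325-.42,v/6+150-.42,z),4))
f('ringL',171,165,.012);f('ringM',329,306,.012);f('ringR',495,186,.012)
f('eyeL',320,160,.047);f('eyeR',388,172,.047);f('footL',286,200,.017);f('footR',377,215,.017)
f('back',357,66,.03);f('left',285,140,.03);f('right',412,110,.03);f('silh',346,140,.032)
s=cal('side8')
"
```

```text
ringL [ 0.5527 -0.2405  0.012 ]
ringM [ 0.4982 -0.3001  0.012 ]
ringR [ 0.5465 -0.3652  0.012 ]
eyeL [ 0.5467 -0.2894  0.047 ]
eyeR [ 0.5425 -0.3145  0.047 ]
footL [ 0.5384 -0.2834  0.017 ]
footR [ 0.5331 -0.3181  0.017 ]
back [ 0.5882 -0.3085  0.03  ]
left [ 0.5586 -0.2805  0.03  ]
right [ 0.5712 -0.329   0.03  ]
silh [ 0.5585 -0.3031  0.032 ]
```

```bash
python3 -c "
from h import *
go((.559,-.3035,.15,-9),(.559,-.3035,-.005,-9))"
```

```text
t 37.2 pos [0.5325 0.202  0.2058] yaw -2.57 tilt 0.78 op 0.0932 gf 0.0
(0.559, -0.3035, 0.15, -9) -> [0.0484 0.504  0.0542] turn 6.43
(0.559, -0.3035, -0.005, -9) -> [0.0464 0.5047 0.2092] turn 6.43
```

Request:
servo_tool(plan="0.002 0.025 0 0; 0.006 0.065 0 0; 0.01 0.105 0 0; 0.014 0.145 0 0; 0.018 0.185 0 1; 0.022 0.225 0 2; 0.026 0.265 0 3; 0.03 0.305 0 4; 0.034 0.345 0 5; 0.038 0.385 0 6; 0.042 0.42 0 6.4; 0.045 0.45 0 6.4")

```text
t: 38.22
tool_pos: [0.5526, -0.2536, 0.1964]
orientation: [3.131, -0.249, 0.0]
force: [1.2, -0.6, 0.3]
opening: 0.093
gripper_force: 0.0
```

Request:
servo_tool(plan="0 0.025 0 0; 0 0.042 0.01 0; 0 0.05 0.03 0; 0 0.05 0.05 0; 0 0.05 0.06 0; 0 0.05 0.06 0; 0 0.05 0.06 0; 0 0.05 0.06 0")

```text
t: 38.88
tool_pos: [0.5459, -0.3002, 0.1379]
orientation: [3.131, -0.245, 0.002]
force: [0.2, -0.5, 0.6]
opening: 0.0927
gripper_force: 0.0
```

```bash
python3 -c "
from h import *
go((.559,-.3035,.15,-9),(.559,-.3035,-.005,-9))"
```

```text
t 38.9 pos [ 0.5459 -0.3002  0.1379] yaw -8.94 tilt 0.09 op 0.0927 gf 0.0
(0.559, -0.3035, 0.15, -9) -> [ 0.0135  0.0012 -0.0121] turn 0.06
(0.559, -0.3035, -0.005, -9) -> [0.0132 0.0011 0.1429] turn 0.06
```

Request:
servo_tool(plan="0.007 0.001 0.01 0; 0.0135 0.001 0.025 0; 0.0135 0.001 0.045 0; 0.0135 0.001 0.065 0; 0.0135 0.001 0.085 0; 0.0135 0.001 0.102 0; 0.0135 0.001 0.115 0; 0.0135 0.001 0.123 0; 0.0135 0.001 0.127 0; 0.0135 0.001 0.128 0; 0.0135 0.001 0.128 0; 0.0135 0.001 0.128 0")

```text
t: 39.88
tool_pos: [0.5592, -0.3039, 0.0098]
orientation: [3.131, -0.246, 0.003]
force: [-0.8, 0.1, 0.4]
opening: 0.0931
gripper_force: 0.0
```

```bash
python3 -c "
from h import *
go((.559,-.3035,-.005,-9))"
```

```text
t 39.9 pos [ 0.5592 -0.3039  0.0098] yaw -8.98 tilt 0.11 op 0.0931 gf 0.0
(0.559, -0.3035, -0.005, -9) -> [-0.0003 -0.0004  0.0148] turn 0.02
```

Request:
servo_tool(plan="0 0 0.004 0; 0 0 0.008 0; 0 0 0.011 0; 0 0 0.013 0; 0 0 0.014 0; 0 0 0.014 0; 0 0 0.014 0")

```text
t: 40.47
tool_pos: [0.5583, -0.3033, -0.0057]
orientation: [-3.132, 0.246, 0.0]
force: [-0.3, 0.4, 0.5]
opening: 0.0928
gripper_force: 0.0
```

Request:
servo_tool(plan="0 0 0 0; 0 0 0 0; 0 0 0 0; 0 0 0 0; 0 0 0 0; 0 0 0 0; 0 0 0 0; 0 0 0 0; 0 0 0 0; 0 0 0 0; 0 0 0 0; 0 0 0 0", grip=1, grip_force=20)

```text
t: 41.47
tool_pos: [0.5583, -0.3033, -0.0056]
orientation: [-3.132, 0.246, 0.0]
force: [-0.3, 0.8, 0.9]
opening: 0.046
gripper_force: 20.0
```

The opening of 46 mm matches the toad's width. Lifting it and carrying it to the wheel.

Request:
servo_tool(plan="0 0 -0.004 0; 0 0 -0.012 0; 0 0 -0.024 0; 0 0 -0.04 0; 0 0 -0.06 0; 0 0 -0.08 0; 0 0 -0.095 0; 0 -0.003 -0.105 0; 0 -0.01 -0.11 0; 0 -0.02 -0.11 0; 0 -0.035 -0.11 0; 0 -0.055 -0.11 0")

```text
t: 42.47
tool_pos: [0.5661, -0.2477, 0.103]
orientation: [-3.131, 0.247, 0.003]
force: [-0.5, 0.6, -2.5]
opening: 0.0456
gripper_force: 20.0
```

```bash
python3 -c "
from h import *
go((.513,-.0035,.1,-9))"
```

```text
t 42.5 pos [ 0.5661 -0.2477  0.103 ] yaw -9.02 tilt 0.12 op 0.0456 gf 20.0
(0.513, -0.0035, 0.1, -9) -> [-0.0907 -0.2328  0.0034] turn -0.02
```

Request:
servo_tool(plan="-0.008 -0.022 0 0; -0.018 -0.047 0 0; -0.028 -0.073 0 0; -0.039 -0.1 0 0; -0.05 -0.127 0 0; -0.06 -0.154 0 0; -0.07 -0.179 0 0; -0.078 -0.2 0 0; -0.084 -0.216 0 0; -0.088 -0.227 0 0; -0.0905 -0.233 0 0; -0.0905 -0.233 0 0")

```text
t: 43.47
tool_pos: [0.513, -0.0032, 0.1037]
orientation: [-3.132, 0.243, 0.002]
force: [1.1, -1.1, -0.5]
opening: 0.0459
gripper_force: 20.0
```

```bash
python3 -c "
from h import *
go((.513,-.0035,.0424,-9))"
```

```text
t 43.5 pos [ 0.513  -0.0032  0.1037] yaw -8.87 tilt 0.08 op 0.0459 gf 20.0
(0.513, -0.0035, 0.0424, -9) -> [0.0001 0.0003 0.0613] turn 0.13
```

Request:
servo_tool(plan="0 0 0.008 0; 0 0 0.018 0; 0 0 0.028 0; 0 0 0.038 0; 0 0 0.046 0; 0 0 0.052 0; 0 0 0.055 0; 0 0 0.057 0; 0 0 0.058 0; 0 0 0.058 0; 0 0 0.058 0; 0 0 0.058 0")

```text
t: 44.47
tool_pos: [0.5143, -0.0048, 0.047]
orientation: [3.132, -0.246, 0.002]
force: [0.3, 0.9, -0.4]
opening: 0.0459
gripper_force: 20.0
```

Request:
servo_tool(plan="-0.001 0 0.001 0; -0.001 0 0.002 0; -0.001 0 0.003 0; -0.001 0 0.0035 0; -0.001 0 0.004 0; -0.001 0 0.004 0; -0.001 0 0.004 0")

```text
t: 45.05
tool_pos: [0.5129, -0.0046, 0.0424]
orientation: [-3.132, 0.246, -0.0]
force: [-0.4, -0.4, -1.3]
opening: 0.0456
gripper_force: 20.0
```

Request:
servo_tool(plan="0 0 0.001 0; 0 0 0.0015 0; 0 0 0.0015 0; 0 0 0.0015 0")

```text
t: 45.38
tool_pos: [0.5131, -0.0046, 0.0424]
orientation: [3.132, -0.246, 0.0]
force: [-7.9, 0.1, 12.1]
opening: 0.0462
gripper_force: 20.0
```

Request:
servo_tool(plan="0 0 -0.001 0; 0 0 -0.001 0; 0 0 -0.001 0; 0 0 -0.001 0; 0 0 -0.001 0; 0 0 -0.001 0; 0 0 -0.001 0; 0 0 -0.01 0; 0 0 -0.03 0; 0 0 -0.07 0; 0 0 -0.11 0; 0 0 -0.15 0", grip=-1)

```text
t: 46.38
tool_pos: [0.5122, -0.0045, 0.1929]
orientation: [-3.132, 0.246, 0.001]
force: [0.5, -0.5, 1.1]
opening: 0.0929
gripper_force: 0.0
```

```bash
python3 -c "
from h import *
go((.5285,.2007,.19,-2.57))"
```

```text
t 46.4 pos [ 0.5122 -0.0045  0.1929] yaw -8.97 tilt 0.04 op 0.0929 gf 0.0
(0.5285, 0.2007, 0.19, -2.57) -> [-0.0159 -0.2052  0.003 ] turn -6.40
```

Request:
servo_tool(plan="-0.002 -0.02 0 0; -0.004 -0.05 0 -1; -0.006 -0.085 0 -3; -0.009 -0.12 0 -5; -0.012 -0.155 0 -6.4; -0.014 -0.185 0 -6.4; -0.0155 -0.2 0 -6.4; -0.016 -0.205 0 -6.4; -0.016 -0.205 0 -6.4; -0.016 -0.205 0 -6.4; -0.016 -0.205 0 -6.4")

```text
t: 47.3
tool_pos: [0.5291, 0.1992, 0.1911]
orientation: [3.14, -0.072, 0.0]
force: [-0.1, -0.5, 0.4]
opening: 0.0931
gripper_force: 0.0
```

```bash
python3 -c "
from h import *
go((.5285,.2007,.067,-2.57));snap('top','top9');snap('side','side9')
im=cv2.imread('pics/top9.png'); a=cv2.resize(im[145:235,205:295],None,fx=4.4,fy=4.4,interpolation=2)
im=cv2.imread('pics/side9.png'); b=cv2.resize(im[210:420,180:350],None,fx=2.3,fy=2.3,interpolation=2)
o=np.zeros((max(a.shape[0],b.shape[0]),a.shape[1]+b.shape[1],3),np.uint8);o[:a.shape[0],:a.shape[1]]=a;o[:b.shape[0],a.shape[1]:]=b
cv2.imwrite('pics/m9.png',o);print(o.shape)"
```

```text
t 47.3 pos [0.5291 0.1992 0.1911] yaw -2.64 tilt 0.02 op 0.0931 gf 0.0
(0.5285, 0.2007, 0.067, -2.57) -> [-0.0007 -0.0016  0.1241] turn -0.07
(483, 787, 3)
```

View pics/m9.png

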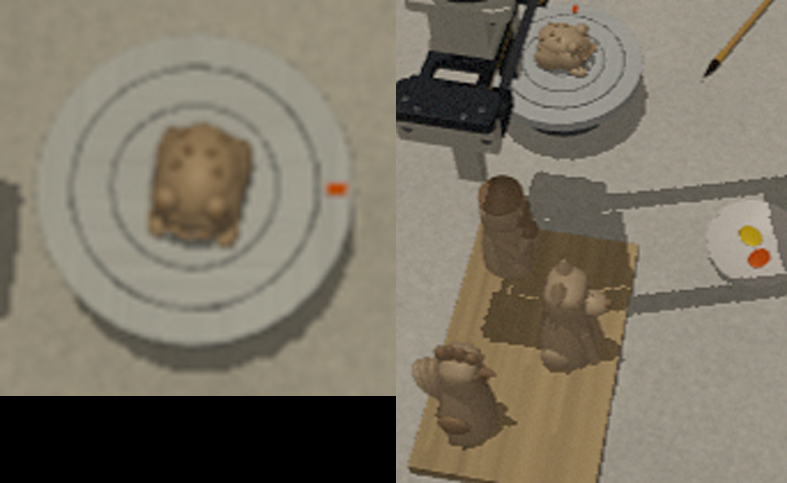

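The toad stands at (201,185) on the wheel, whose centre is at (195,186), so it's within a few mm. All three tall figures stand upright on the board. I'll return the monkey first.

Request:
servo_tool(plan="-0.001 -0.001 0.01 0; -0.001 -0.001 0.03 0; -0.001 -0.001 0.055 0; -0.001 -0.001 0.08 0; -0.001 -0.001 0.1 0; -0.001 -0.001 0.113 0; -0.001 -0.001 0.12 0; -0.001 -0.001 0.123 0; -0.001 -0.001 0.124 0; -0.001 -0.001 0.124 0; -0.001 -0.001 0.124 0; -0.001 -0.001 0.124 0")

```text
t: 48.4
tool_pos: [0.529, 0.2017, 0.0683]
orientation: [-3.14, 0.07, -0.003]
force: [0.4, 0.1, -0.6]
opening: 0.0929
gripper_force: 0.0
```

Request:
servo_tool(plan="0 0 0 0; 0 0 0 0; 0 0 0 0; 0 0 0 0; 0 0 0 0; 0 0 0 0; 0 0 0 0; 0 0 0 0; 0 0 0 0; 0 0 0 0; 0 0 0 0; 0 0 0 0", grip=1, grip_force=25)

```text
t: 49.4
tool_pos: [0.5281, 0.2014, 0.0669]
orientation: [-3.141, 0.071, 0.0]
force: [0.3, 0.3, -0.4]
opening: 0.0399
gripper_force: 25.0
```

```bash
python3 -c "
from h import *
go((.5285,.2007,.067,-2.57))"
```

```text
t 49.4 pos [0.5281 0.2014 0.0669] yaw -2.57 tilt 0.00 op 0.0399 gf 25.0
(0.5285, 0.2007, 0.067, -2.57) -> [ 0.0005  0.0007 -0.0001] turn -0.00
```

Request:
servo_tool(plan="0 0 -0.004 0; 0 0 -0.012 0; 0 0 -0.024 0; 0 0 -0.04 0; 0 0 -0.06 0; 0 0 -0.08 0; 0 0 -0.1 0; 0 0.002 -0.115 0; 0.001 0.008 -0.126 0; 0.002 0.02 -0.134 0; 0.003 0.038 -0.139 0; 0.005 0.06 -0.14 0")

```text
t: 50.4
tool_pos: [0.5306, 0.1406, 0.2084]
orientation: [-3.141, 0.069, -0.002]
force: [1.0, 0.0, -1.7]
opening: 0.0397
gripper_force: 25.0
```

```bash
python3 -c "
from h import *
go((.5448,-.3645,.2,-2.57))"
```

```text
t 50.4 pos [0.5306 0.1406 0.2084] yaw -2.50 tilt 0.08 op 0.0397 gf 25.0
(0.5448, -0.3645, 0.2, -2.57) -> [0.0362 0.504  0.0083] turn 0.07
```

Request:
servo_tool(plan="0.002 0.026 0 0; 0.004 0.056 0 0; 0.006 0.088 0 0; 0.009 0.12 0 0; 0.011 0.152 0 0; 0.013 0.184 0 0; 0.016 0.216 0 0; 0.018 0.248 0 0; 0.02 0.28 0 0; 0.022 0.312 0 0; 0.025 0.344 0 0; 0.027 0.376 0 0")

```text
t: 51.4
tool_pos: [0.5393, -0.238, 0.2067]
orientation: [-3.141, 0.072, 0.001]
force: [0.3, -0.3, -1.1]
opening: 0.0394
gripper_force: 25.0
```

Request:
servo_tool(plan="0.002 0.03 0 0; 0.004 0.058 0 0; 0.006 0.084 0 0; 0.008 0.105 0 0; 0.009 0.119 0 0; 0.009 0.126 0 0; 0.009 0.128 0 0; 0.009 0.128 0 0; 0.009 0.128 0 0")

```text
t: 52.15
tool_pos: [0.5438, -0.3628, 0.207]
orientation: [-3.14, 0.069, 0.0]
force: [0.9, -0.3, -1.6]
opening: 0.0398
gripper_force: 25.0
```

```bash
python3 -c "
from h import *
go((.5448,-.3645,.075,-2.57))"
```

```text
t 52.1 pos [ 0.5438 -0.3628  0.207 ] yaw -2.53 tilt 0.03 op 0.0398 gf 25.0
(0.5448, -0.3645, 0.075, -2.57) -> [0.0011 0.0017 0.132 ] turn 0.04
```

Request:
servo_tool(plan="0.001 0.001 0.01 0; 0.001 0.001 0.03 0; 0.001 0.001 0.055 0; 0.001 0.001 0.08 0; 0.001 0.001 0.102 0; 0.001 0.001 0.117 0; 0.001 0.001 0.126 0; 0.001 0.001 0.13 0; 0.001 0.001 0.132 0; 0.001 0.001 0.132 0; 0.001 0.001 0.132 0; 0.001 0.001 0.132 0")

```text
t: 53.15
tool_pos: [0.5455, -0.3655, 0.0765]
orientation: [3.139, -0.07, 0.003]
force: [1.1, 0.3, -1.5]
opening: 0.0396
gripper_force: 25.0
```

```bash
python3 -c "
from h import *
go((.5448,-.3645,.0637,-2.57))"
```

```text
t 53.1 pos [ 0.5455 -0.3655  0.0765] yaw -2.57 tilt 0.14 op 0.0396 gf 25.0
(0.5448, -0.3645, 0.0637, -2.57) -> [-0.0008 -0.001   0.0128] turn -0.00
```

Request:
servo_tool(plan="0 0 0.003 0; 0 0 0.006 0; 0 0 0.008 0; 0 0 0.01 0; 0 0 0.011 0; 0 0 0.012 0; 0 0 0.012 0; 0 0 0.012 0")

```text
t: 53.82
tool_pos: [0.545, -0.3649, 0.0639]
orientation: [3.141, -0.07, 0.001]
force: [-1.5, 3.0, 6.3]
opening: 0.0399
gripper_force: 25.0
```

Request:
servo_tool(plan="0 0 0 0; 0 0 0 0; 0 0 0 0; 0 0 0 0; 0 0 0 0; 0 0 0 0; 0 0 0 0; 0 0 -0.005 0; 0 0 -0.02 0; 0 0 -0.05 0; 0 0 -0.09 0; 0 0 -0.13 0", grip=-1)

```text
t: 54.82
tool_pos: [0.5438, -0.3642, 0.1934]
orientation: [-3.139, 0.071, 0.003]
force: [-0.2, -1.2, -0.2]
opening: 0.0932
gripper_force: 0.0
```

```bash
python3 -c "
from h import *
go((.529,.351,.2,-2.57))"
```

```text
t 54.8 pos [ 0.5438 -0.3642  0.1934] yaw -2.57 tilt 0.15 op 0.0932 gf 0.0
(0.529, 0.351, 0.2, -2.57) -> [-0.0469 -0.7138 -0.0053] turn -0.00
```

Request:
servo_tool(plan="-0.001 -0.02 -0.005 0; -0.004 -0.058 -0.005 0; -0.006 -0.098 -0.005 0; -0.009 -0.138 -0.005 0; -0.012 -0.178 -0.005 0; -0.014 -0.218 -0.005 0; -0.017 -0.258 -0.005 0; -0.02 -0.298 -0.005 0; -0.022 -0.338 -0.005 0; -0.025 -0.378 -0.005 0; -0.027 -0.418 -0.005 0; -0.03 -0.458 -0.005 0")

```text
t: 55.82
tool_pos: [0.5351, 0.0959, 0.1987]
orientation: [-3.141, 0.071, -0.002]
force: [0.4, 0.2, -0.6]
opening: 0.0932
gripper_force: 0.0
```

Request:
servo_tool(plan="-0.003 -0.04 0 0; -0.005 -0.08 0 0; -0.008 -0.12 0 0; -0.011 -0.16 0 0; -0.013 -0.195 0 0; -0.015 -0.225 0 0; -0.016 -0.245 0 0; -0.017 -0.254 0 0; -0.017 -0.256 0 0; -0.017 -0.256 0 0; -0.017 -0.256 0 0; -0.017 -0.256 0 0")

```text
t: 56.82
tool_pos: [0.5302, 0.349, 0.1982]
orientation: [3.14, -0.073, 0.0]
force: [-1.0, 0.4, 0.7]
opening: 0.0932
gripper_force: 0.0
```

```bash
python3 -c "
from h import *
go((.529,.351,.068,-2.57))"
```

```text
t 56.8 pos [0.5302 0.349  0.1982] yaw -2.67 tilt 0.02 op 0.0932 gf 0.0
(0.529, 0.351, 0.068, -2.57) -> [-0.0014 -0.0019  0.1302] turn -0.10
```

Request:
servo_tool(plan="-0.001 -0.002 0.01 0; -0.001 -0.002 0.03 0; -0.001 -0.002 0.055 0; -0.001 -0.002 0.08 0; -0.001 -0.002 0.102 0; -0.001 -0.002 0.116 0; -0.001 -0.002 0.124 0; -0.001 -0.002 0.128 0; -0.001 -0.002 0.13 0; -0.001 -0.002 0.13 0; -0.001 -0.002 0.13 0; -0.001 -0.002 0.13 0")

```text
t: 57.82
tool_pos: [0.5298, 0.3531, 0.0694]
orientation: [-3.14, 0.071, -0.003]
force: [0.2, -0.3, -0.1]
opening: 0.0929
gripper_force: 0.0
```

Request:
servo_tool(plan="0 0 0 0; 0 0 0 0; 0 0 0 0; 0 0 0 0; 0 0 0 0; 0 0 0 0; 0 0 0 0; 0 0 0 0; 0 0 0 0; 0 0 0 0; 0 0 0 0; 0 0 0 0", grip=1)

```text
t: 58.82
tool_pos: [0.5289, 0.3525, 0.0679]
orientation: [3.141, -0.071, -0.0]
force: [0.3, -0.8, -0.3]
opening: 0.0318
gripper_force: 25.0
```

```bash
python3 -c "
from h import *
go((.529,.351,.068,-2.57))"
```

```text
t 58.8 pos [0.5289 0.3525 0.0679] yaw -2.57 tilt 0.01 op 0.0318 gf 25.0
(0.529, 0.351, 0.068, -2.57) -> [ 0.0002  0.0015 -0.0001] turn -0.00
```

The opening of 31.8 mm matches the rooster's 32 mm neck and head. Carrying it back.

Request:
servo_tool(plan="0 0 -0.004 0; 0 0 -0.012 0; 0 0 -0.024 0; 0 0 -0.04 0; 0 0 -0.06 0; 0 0 -0.08 0; 0 0 -0.1 0; 0 0.002 -0.115 0; 0.001 0.008 -0.126 0; 0.002 0.02 -0.134 0; 0.003 0.038 -0.139 0; 0.005 0.06 -0.14 0")

```text
t: 59.82
tool_pos: [0.5313, 0.2918, 0.2093]
orientation: [-3.14, 0.069, -0.002]
force: [0.3, 0.5, -2.0]
opening: 0.0319
gripper_force: 25.0
```

```bash
python3 -c "
from h import *
go((.5504,-.2407,.2,-2.57))"
```

```text
t 59.8 pos [0.5313 0.2918 0.2093] yaw -2.51 tilt 0.08 op 0.0319 gf 25.0
(0.5504, -0.2407, 0.2, -2.57) -> [0.0424 0.5312 0.009 ] turn 0.06
```

Request:
servo_tool(plan="0.002 0.026 0 0; 0.004 0.056 0 0; 0.007 0.088 0 0; 0.01 0.12 0 0; 0.012 0.152 0 0; 0.015 0.184 0 0; 0.017 0.216 0 0; 0.02 0.248 0 0; 0.022 0.28 0 0; 0.025 0.312 0 0; 0.027 0.344 0 0; 0.03 0.376 0 0")

```text
t: 60.82
tool_pos: [0.5431, -0.0869, 0.2078]
orientation: [3.141, -0.071, -0.001]
force: [0.2, 1.2, -2.1]
opening: 0.0319
gripper_force: 25.0
```

Request:
servo_tool(plan="0.002 0.032 0 0; 0.005 0.063 0 0; 0.007 0.091 0 0; 0.009 0.115 0 0; 0.011 0.134 0 0; 0.012 0.147 0 0; 0.0125 0.154 0 0; 0.0125 0.156 0 0; 0.0125 0.156 0 0; 0.0125 0.156 0 0")

```text
t: 61.65
tool_pos: [0.5497, -0.2401, 0.2079]
orientation: [-3.14, 0.069, 0.0]
force: [-0.6, 0.2, -1.6]
opening: 0.0322
gripper_force: 25.0
```

```bash
python3 -c "
from h import *
go((.5504,-.2407,.075,-2.57))"
```

```text
t 61.6 pos [ 0.5497 -0.2401  0.2079] yaw -2.54 tilt 0.03 op 0.0322 gf 25.0
(0.5504, -0.2407, 0.075, -2.57) -> [0.0008 0.0007 0.1329] turn 0.03
```

Request:
servo_tool(plan="0.001 0 0.01 0; 0.001 0 0.03 0; 0.001 0 0.055 0; 0.001 0 0.08 0; 0.001 0 0.102 0; 0.001 0 0.117 0; 0.001 0 0.126 0; 0.001 0 0.13 0; 0.001 0 0.132 0; 0.001 0 0.132 0; 0.001 0 0.132 0; 0.001 0 0.132 0")

```text
t: 62.65
tool_pos: [0.5517, -0.2415, 0.0774]
orientation: [3.14, -0.07, 0.003]
force: [-0.1, 0.2, -2.3]
opening: 0.0319
gripper_force: 25.0
```

```bash
python3 -c "
from h import *
go((.5504,-.2407,.065,-2.57))"
```

```text
t 62.6 pos [ 0.5517 -0.2415  0.0774] yaw -2.57 tilt 0.13 op 0.0319 gf 25.0
(0.5504, -0.2407, 0.065, -2.57) -> [-0.0013 -0.0007  0.0124] turn 0.00
```

Request:
servo_tool(plan="-0.001 0 0.003 0; -0.001 0 0.006 0; -0.001 0 0.008 0; -0.001 0 0.0095 0; -0.001 0 0.0105 0; -0.001 0 0.0115 0; -0.001 0 0.0115 0; -0.001 0 0.0115 0")

```text
t: 63.32
tool_pos: [0.5499, -0.2411, 0.0649]
orientation: [3.141, -0.071, 0.0]
force: [-2.4, 0.7, 2.5]
opening: 0.0317
gripper_force: 25.0
```

Request:
servo_tool(plan="0 0 0 0; 0 0 0 0; 0 0 0 0; 0 0 0 0; 0 0 0 0; 0 0 0 0; 0 0 0 0; 0 0 -0.005 0; 0 0 -0.02 0; 0 0 -0.05 0; 0 0 -0.09 0; 0 0 -0.13 0", grip=-1)

```text
t: 64.32
tool_pos: [0.5487, -0.2404, 0.195]
orientation: [-3.14, 0.07, 0.004]
force: [0.4, -1.0, 0.9]
opening: 0.0925
gripper_force: 0.0
```

```bash
python3 -c "
from h import *
go((.4594,.2772,.2,0))"
```

```text
t 64.3 pos [ 0.5487 -0.2404  0.195 ] yaw -2.57 tilt 0.15 op 0.0925 gf 0.0
(0.4594, 0.2772, 0.2, 0) -> [-0.1125 -0.5131 -0.0041] turn -2.57
```

Request:
servo_tool(plan="-0.004 -0.02 -0.004 0; -0.012 -0.055 -0.004 0; -0.02 -0.093 -0.004 0; -0.028 -0.131 -0.004 0; -0.037 -0.169 -0.004 0; -0.045 -0.207 -0.004 0; -0.053 -0.245 -0.004 0; -0.062 -0.283 -0.004 0; -0.07 -0.321 -0.004 0; -0.078 -0.359 -0.004 0; -0.087 -0.397 -0.004 0; -0.095 -0.435 -0.004 0")

```text
t: 65.32
tool_pos: [0.4737, 0.1997, 0.1992]
orientation: [-3.14, 0.071, -0.002]
force: [0.8, -0.3, -0.0]
opening: 0.0929
gripper_force: 0.0
```

Request:
servo_tool(plan="-0.007 -0.03 0 -0.5; -0.012 -0.055 0 -1; -0.016 -0.071 0 -2; -0.0175 -0.077 0 -2.6; -0.0175 -0.078 0 -2.6; -0.0175 -0.078 0 -2.6; -0.0175 -0.078 0 -2.6; -0.0175 -0.078 0 -2.6")

```text
t: 65.98
tool_pos: [0.4608, 0.2754, 0.1985]
orientation: [3.141, -0.002, 0.0]
force: [0.3, -1.2, -0.4]
opening: 0.0934
gripper_force: 0.0
```

```bash
python3 -c "
from h import *
go((.4594,.2772,.068,0))"
```

```text
t 66.0 pos [0.4608 0.2754 0.1985] yaw -0.08 tilt 0.02 op 0.0934 gf 0.0
(0.4594, 0.2772, 0.068, 0) -> [-0.0014 -0.0018  0.1305] turn -0.08
```

Request:
servo_tool(plan="-0.001 -0.001 0.01 0; -0.001 -0.001 0.03 0; -0.001 -0.001 0.055 0; -0.001 -0.001 0.08 0; -0.001 -0.001 0.102 0; -0.001 -0.001 0.116 0; -0.001 -0.001 0.124 0; -0.001 -0.001 0.128 0; -0.001 -0.001 0.13 0; -0.001 -0.001 0.13 0; -0.001 -0.001 0.13 0; -0.001 -0.001 0.13 0")

```text
t: 66.98
tool_pos: [0.4602, 0.2779, 0.0696]
orientation: [-3.141, -0.001, -0.003]
force: [0.1, -0.4, 0.4]
opening: 0.093
gripper_force: 0.0
```

Request:
servo_tool(plan="0 0 0 0; 0 0 0 0; 0 0 0 0; 0 0 0 0; 0 0 0 0; 0 0 0 0; 0 0 0 0; 0 0 0 0; 0 0 0 0; 0 0 0 0; 0 0 0 0; 0 0 0 0", grip=1)

```text
t: 67.98
tool_pos: [0.4594, 0.2776, 0.0684]
orientation: [3.142, 0.001, -0.0]
force: [-0.4, 1.0, -0.0]
opening: 0.0363
gripper_force: 24.8
```

```bash
python3 -c "
from h import *
go((.4594,.2772,.068,0))"
```

```text
t 68.0 pos [0.4594 0.2776 0.0684] yaw 0.03 tilt 0.00 op 0.0363 gf 24.8
(0.4594, 0.2772, 0.068, 0) -> [0.     0.0004 0.0004] turn 0.03
```

The opening of 36.3 mm matches the dog's 36 mm head. Carrying it back.

Request:
servo_tool(plan="0 0 -0.004 0; 0 0 -0.012 0; 0 0 -0.024 0; 0 0 -0.04 0; 0 0 -0.06 0; 0 0 -0.08 0; 0 0 -0.1 0; 0 0.002 -0.118 0; 0 0.008 -0.132 0; 0.001 0.02 -0.142 0; 0.002 0.038 -0.148 0; 0.004 0.06 -0.15 0")

```text
t: 68.98
tool_pos: [0.4639, 0.2173, 0.2208]
orientation: [-3.141, -0.003, -0.004]
force: [1.0, -1.0, -2.9]
opening: 0.0357
gripper_force: 24.8
```

```bash
python3 -c "
from h import *
go((.4952,-.3005,.21,-2.67))"
```

```text
t 69.0 pos [0.4639 0.2173 0.2208] yaw 0.11 tilt 0.16 op 0.0357 gf 24.8
(0.4952, -0.3005, 0.21, -2.67) -> [0.0303 0.5179 0.0104] turn 2.78
```

Request:
servo_tool(plan="0.002 0.026 0 0; 0.003 0.056 0 0; 0.005 0.088 0 0; 0.007 0.12 0 0; 0.009 0.152 0 0.5; 0.011 0.184 0 1; 0.013 0.216 0 1.5; 0.014 0.248 0 2; 0.016 0.28 0 2.4; 0.018 0.312 0 2.7; 0.02 0.344 0 2.7; 0.022 0.376 0 2.7")

```text
t: 69.98
tool_pos: [0.4849, -0.1606, 0.2192]
orientation: [3.14, -0.074, 0.001]
force: [1.0, 0.1, -0.8]
opening: 0.0359
gripper_force: 24.8
```

```bash
python3 -c "
from h import *
go((.4952,-.3005,.21,-2.67))"
```

```text
t 70.0 pos [ 0.4849 -0.1606  0.2192] yaw -2.70 tilt 0.04 op 0.0359 gf 24.8
(0.4952, -0.3005, 0.21, -2.67) -> [0.0168 0.1393 0.0093] turn -0.03
```

Request:
servo_tool(plan="0.004 0.032 0 0; 0.007 0.06 0 0; 0.01 0.085 0 0; 0.013 0.106 0 0; 0.015 0.122 0 0; 0.016 0.133 0 0; 0.017 0.138 0 0; 0.017 0.139 0 0; 0.017 0.139 0 0; 0.017 0.139 0 0")

```text
t: 70.82
tool_pos: [0.4962, -0.2971, 0.2185]
orientation: [-3.14, 0.072, 0.0]
force: [0.0, -0.3, -1.1]
opening: 0.0362
gripper_force: 24.8
```

```bash
python3 -c "
from h import *
go((.4952,-.3005,.076,-2.67))"
```

```text
t 70.8 pos [ 0.4962 -0.2971  0.2185] yaw -2.62 tilt 0.02 op 0.0362 gf 24.8
(0.4952, -0.3005, 0.076, -2.67) -> [-0.0008  0.0035  0.1425] turn 0.05
```

Request:
servo_tool(plan="0 0.003 0.01 0; 0 0.003 0.03 0; 0 0.003 0.055 0; 0 0.003 0.08 0; 0 0.003 0.105 0; 0 0.003 0.124 0; 0 0.003 0.135 0; 0 0.003 0.14 0; 0 0.003 0.142 0; 0 0.003 0.142 0; 0 0.003 0.142 0; 0 0.003 0.142 0")

```text
t: 71.82
tool_pos: [0.4969, -0.3018, 0.0781]
orientation: [3.139, -0.073, 0.003]
force: [-0.3, -0.1, -1.3]
opening: 0.0359
gripper_force: 24.8
```

```bash
python3 -c "
from h import *
go((.4952,-.3005,.0654,-2.67))"
```

```text
t 71.8 pos [ 0.4969 -0.3018  0.0781] yaw -2.67 tilt 0.15 op 0.0359 gf 24.8
(0.4952, -0.3005, 0.0654, -2.67) -> [-0.0018 -0.0012  0.0127] turn 0.00
```

Request:
servo_tool(plan="-0.001 -0.001 0.003 0; -0.001 -0.001 0.006 0; -0.001 -0.001 0.008 0; -0.001 -0.001 0.0095 0; -0.001 -0.001 0.0105 0; -0.001 -0.001 0.012 0; -0.001 -0.001 0.012 0; -0.001 -0.001 0.012 0")

```text
t: 72.48
tool_pos: [0.4954, -0.3, 0.0654]
orientation: [3.141, -0.073, 0.001]
force: [-2.2, 2.2, 4.9]
opening: 0.0361
gripper_force: 24.8
```

Contact. I'll open only partly, to keep clear of the rooster's beak, and rise.

Request:
servo_tool(plan="0 0 0 0; 0 0 0 0; 0 0 0 0; 0 0 0 0; 0 0 0 0; 0 0 -0.004 0; 0 0 -0.012 0; 0 0 -0.03 0; 0 0 -0.06 0; 0 0 -0.095 0; 0 0 -0.13 0; 0 0 -0.17 0", grip=-0.2)

```text
t: 73.48
tool_pos: [0.4943, -0.2995, 0.2359]
orientation: [-3.14, 0.073, 0.002]
force: [0.2, -0.3, 0.5]
opening: 0.0558
gripper_force: 0.0
```

Request:
servo_tool(plan="-0.01 -0.03 0 0; -0.02 -0.07 0 0; -0.03 -0.11 0 0; -0.04 -0.15 0 0; -0.05 -0.19 0 0; -0.06 -0.23 0 0; -0.07 -0.27 0 0; -0.08 -0.31 0 0; -0.08 -0.35 0 0; -0.08 -0.38 0 0; -0.08 -0.4 0 0; -0.08 -0.4 0 0")

```text
t: 74.48
tool_pos: [0.4336, 0.1068, 0.2355]
orientation: [-3.139, 0.067, -0.002]
force: [1.2, 0.1, -0.3]
opening: 0.0555
gripper_force: 0.0
```

```bash
python3 - <<'E'
from h import *
go()
for n in('top','side'):
    snap(n,n+'F')
# compare tray with the start (registration of each figure's patch)
for n,box in (('top',dict(rooster=(340,148,372,196),monkey=(396,157,434,196),dog=(366,182,402,220),chickA=(343,202,360,222),chickB=(405,204,424,226))),
              ('side',dict(rooster=(238,145,270,192),monkey=(253,115,276,145),dog=(266,128,292,178),chickA=(278,174,296,192),chickB=(283,140,302,158)))):
    a=cv2.imread(f'pics/{n}0.png',0).astype(np.float32); b=cv2.imread(f'pics/{n}F.png',0).astype(np.float32)
    for k,(x0,y0,x1,y1) in box.items():
        r=cv2.matchTemplate(b[y0-10:y1+10,x0-10:x1+10],a[y0:y1,x0:x1],cv2.TM_CCOEFF_NORMED); _,m,_,l=cv2.minMaxLoc(r)
        print(n,k,'score %.3f shift px'%m,l[0]-10,l[1]-10)
E
```

```text
t 74.5 pos [0.4336 0.1068 0.2355] yaw -2.44 tilt 0.12 op 0.0555 gf 0.0
top rooster score 0.937 shift px 1 0
top monkey score 0.984 shift px 0 0
top dog score 0.918 shift px 1 0
top chickA score 0.999 shift px 0 0
top chickB score 0.999 shift px 0 0
side rooster score 0.713 shift px 0 -1
side monkey score 0.552 shift px 0 0
side dog score 0.113 shift px 9 10
side chickA score 0.450 shift px 2 -7
side chickB score 0.480 shift px 3 -10
```

The match with the start picture shows shifts of at most 1 px (about 2 mm) for all three tall figures and none for the chicks. The side view is blocked by the arm. Handing in.

Request:
servo_tool(plan="0 0 0 0; 0 0 0 0; 0 0 0 0; 0 0 0 0; 0 0 0 0; 0 0 0 0")

```text
t: 75.08
tool_pos: [0.4338, 0.1029, 0.2344]
orientation: [-3.141, 0.075, 0.0]
force: [0.7, 0.1, -0.0]
opening: 0.0558
gripper_force: 0.0
```

```bash
python3 -c "
from plant import robot
print(robot.close_job())"
```

```text
the job is handed in; nothing more can be done
None
```

I handed the job in at about 75 s, and no verdict came back: the toad was set down within a few mm of the banding wheel's centre (last seen before the figures went back), the rooster, monkey and dog are on the tray within about 2 mm of where they started, and the chicks have not moved.

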